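# Put the dolly's spare parts away in the drawer

### The job

Tidy up the spare parts of the dolly: pull the cabinet's drawer fully open, lift every wheel and every channel clip out of the bin one by one and put each into the drawer compartment that already holds one of its kind, then push the drawer fully shut. Leave the tape roll, screwdriver and tape measure alone.

Things in the scene. Friction and masses are not known exactly. Their poses are not given: they have to be found in the camera images.
- drawer (a joint): how far the cabinet's one drawer is pulled out, m: 0 shut, 0.21 at the stop; starts nearly shut. It slides along the cabinet's x (out towards the robot is -x) with about 2 N of friction and stays where it is left.
- drawer_handle (a point): middle of the drawer's steel bar handle: a level round bar 11 mm thick, 120 mm long along y, its axis 35 mm in front of the drawer's front panel and 60 mm above the table; its two posts are 51 mm either side of the middle, the space behind the bar is otherwise free. Moves with the drawer; x points into the cabinet, z up.
- drawer_floor (a point): point on the drawer's inner floor, midway across and 62 mm behind the front wall, 20 mm above the table; moves with the drawer. x points into the cabinet, y to the left seen from the robot, z up. The inside runs from -62 to +162 mm in x and -160 to +160 mm in y. Walls and divider are 45 mm high above this floor; the 6 mm divider runs along x at y = 0 and makes two compartments, left (y > 0) and right (y < 0).
- cabinet_top (a point): middle of the front (robot-side) edge of the fixed plywood cabinet's flat top (360 mm wide along y, 250 mm deep along x, 90 mm above the table). The drawer is on its robot side; its front panel is 15 mm thick, top edge 78 mm above the table. Fully open, the drawer shows from x = -62 to about +142 mm of its own frame; the rest stays under the top, with 58 mm free above the drawer's floor.
- bin_in (a point): middle of the inner floor of the fixed open orange bin, 4 mm above the table; inside 260 mm (x) by 310 mm (y), walls 4 mm thick, rim 55 mm above the table.
- wheel0_center (a point): caster wheel without its fork, a plain disc with black tyre, white hub and steel bush: 44 mm diameter, 24 mm thick, about 60 g. Point at its centre (12 mm above its underside when it lies flat), z along the axle. Starts in the bin; may be absent (None).
- wheel1_center (a point): caster wheel without its fork, a plain disc with black tyre, white hub and steel bush: 44 mm diameter, 24 mm thick, about 60 g. Point at its centre (12 mm above its underside when it lies flat), z along the axle. Starts in the bin; may be absent (None).
- wheel2_center (a point): caster wheel without its fork, a plain disc with black tyre, white hub and steel bush: 44 mm diameter, 24 mm thick, about 60 g. Point at its centre (12 mm above its underside when it lies flat), z along the axle. Starts in the bin; may be absent (None).
- clip0_center (a point): steel channel clip, a short U-section: 50 mm long (x), 26 mm wide (y) over two upright flanges 4 mm thick, 24 mm high (z), open upwards as it lies, about 80 g. Point at its centre, 12 mm above its underside. Starts in the bin; may be absent (None).
- clip1_center (a point): steel channel clip, a short U-section: 50 mm long (x), 26 mm wide (y) over two upright flanges 4 mm thick, 24 mm high (z), open upwards as it lies, about 80 g. Point at its centre, 12 mm above its underside. Starts in the bin; may be absent (None).
- clip2_center (a point): steel channel clip, a short U-section: 50 mm long (x), 26 mm wide (y) over two upright flanges 4 mm thick, 24 mm high (z), open upwards as it lies, about 80 g. Point at its centre, 12 mm above its underside. Starts in the bin; may be absent (None).
- wheel_in_center (a point): caster wheel without its fork, a plain disc with black tyre, white hub and steel bush: 44 mm diameter, 24 mm thick, about 60 g. Point at its centre (12 mm above its underside when it lies flat), z along the axle. This one is already in the drawer, near the front of one compartment and beside the divider (about x = -15, y = +45 or -45 mm in the drawer's frame), and marks it as the wheels' compartment.
- clip_in_center (a point): steel channel clip, a short U-section: 50 mm long (x), 26 mm wide (y) over two upright flanges 4 mm thick, 24 mm high (z), open upwards as it lies, about 80 g. Point at its centre, 12 mm above its underside. This one is already in the drawer, at the like place in the other compartment, and marks it as the clips' compartment.
- tape_roll: bystander: roll of tape, ring 100 mm across, 48 mm high, on the cabinet's top; origin at the centre of its underside. To be left alone.
- screwdriver: bystander: screwdriver with black handle lying beyond the bin; to be left alone.
- tape_measure: bystander: grey tape measure case 70 x 60 x 35 mm beyond the bin; origin at the centre of its underside. To be left alone.
Mind the look-alikes: they are no part of the job. What is shaped like the part that bears wheel2_center but yellow is not meant.

How it is judged:
By the outcome, as a careful person would: the job done as asked, in the order asked, and still so for the second after the job is handed in, with the robot touching nothing.
Of wheel0, wheel1, wheel2, clip0, clip1, clip2 only 4 to 6 are there at a start; the rules pass over those that are not, and their reading is None.
At some moment in a run one of wheel0, wheel1, wheel2, clip0, clip1, clip2 may be knocked a few centimetres aside while the robot is not near it.
Once in a run the grip may slacken for a moment while it holds something.
It also fails if it takes over 210 s, if anything falls off the work surface, if the arm or the gripper's body presses on something with over 40 N, if the wrist force passes 120 N, or if a joint passes its speed limit or range.

### The arm

A 7-joint arm with a two-finger parallel gripper is mounted at the origin on the work surface. World frame = base frame: x ahead of the robot, y to its left, z up, the work surface at z = 0. Lengths are in m, angles in rad, forces in N, time in s.
With the tool pointing down it reaches from about 0.4 to 0.875 m from the base axis. Payload 19.3 kg.
Tool frame: the origin (TCP) lies midway between the tips of the shut fingers; the grasp point (between the pads) lies bot.grip_point_offset behind it (bot.grip_point_offset is the distance from the TCP to the grasp point, in m); z points along the fingers, y is the direction in which the jaws open and shut (so a half turn about z gives the same grasp; the last joint's range is limited). The gripper opens to 85 mm and grips with 20 to 120 N. Pads are 22 mm wide; open, the fingers measure 114 mm over their backs; the gripper's body (76 mm by 85 mm) begins 54 mm behind the grasp point. The pads swing forward as they close: fully open they stand 13 mm farther back than shut.
Start: joints at [-1.3, 0.521, -0.036, 1.599, 0.021, 1.021, -0.113], TCP at [0.209, 0.589, 0.231] pointing down, gripper open.
Joint ranges: [-2.91, 2.91], [-0.3, 2.13], [-1.5, 1.42], [0.17, 2.43], [-1.26, 4.41], [0.16, 1.93], [-2.52, 2.52]. Speed limits (rad/s): [1.89, 1.89, 2.39, 2.39, 3.01, 3.01, 3.01].

### API

Orientations are given as [roll, pitch, yaw] about the fixed x, y, z axes, in that order (R = Rz(yaw) Ry(pitch) Rx(roll)).
In Python, from workcell import bot gives the robot as it stands.
- The arm moves only by the tool servo_tool, never from a script. Its argument "rows" is a list that holds one entry, the list of rows, each a list of 6 numbers: the shift along the tool's x, y, z in cm, then the turn, a rotation vector about the tool's x, y, z in degrees. A call has 1 to 5 rows; each row shifts and turns the commanded pose from where the row before left it, along the tool's axes as they then stand; what a row does not reach is not made up. A row lasts 1/8 s, in which the tool goes at most 62.5 mm and 10.7 degrees, less where a joint would pass 70% of its speed; a pose out of reach is approached as far as the arm can. A call is refused whole if a number of a shift passes 6.25 or a number of a turn 10.7, either way. A call with a gripper value outside its range is refused whole. "grip" is the opening, from -1 (shut) to 1 (fully open), so that 0 is half open, set as the call begins (left out, the last holds). The fingers move at their own pace and stop on an object; "squeeze" is the grip in N (left out, the last holds). Time passes only in rows, so rows that do not move let the fingers close. It gives the time, the measured TCP pose, the force and the opening at its end, in the units of the state.
- bot.observe(): the state, without advancing time (a new reading comes with each control period).
- bot.grab_frame(name): name is "side" or "top"; returns a dict with "image" (420x560x3 uint8, red, green, blue), "K" (3x3 intrinsics, pixels), "R" (3x3) and "t" (3): a world point X has camera coordinates R X + t. Camera axes: x right, y down, z forward; pixel columns grow to the right and rows downward; lengths in m; the calibration is good to about 2 mm. A picture is of the moment at which its call begins. There is no depth.
- bot.job_done(): hands the job in, once; it reports no verdict.
The state is a dict: "clock": time; "qpos": joint angles; "qd": joint speeds; "joint_efforts": joint torques, N m; "position": TCP position; "tool_rot": TCP orientation; "force": force on the tool from outside, world axes, zero at the start; "moment": the same for the moment, N m; "grip_width": finger opening in m.
Only numpy, scipy, OpenCV 4.12 (cv2) and the standard library are available. Lean on these libraries where they do the work, as an engineer would, in place of code of your own. Each camera call takes 0.05 s, during which the arm holds its last target.

## Working session

There is one attempt and no reset: what is moved stays moved. The work goes in short steps, Python scripts to look and compute and a tool call to move; the robot and the scene stay as the last step left them, time stands still between calls to the robot, and variables do not carry over. Pictures are saved under pics/ and viewed, and the job is handed in when it is done.

Besides the shell and the picture viewer there is one more tool, called after "Emit:" as a command line: name --argument value ..., lists and objects as JSON in quotes. servo_tool: Moves the arm, as the interface text tells. Its arguments: {"type":"object","properties":{"rows":{"type":"array"},"grip":{"type":"number"},"squeeze":{"type":"number"}},"required":["rows"]}

```bash
ls; mkdir -p pics
cat > h.py <<'E'
import numpy as np, cv2
from workcell import bot
from scipy.spatial.transform import Rotation as Ro
def shot(name,fn=None):
    f=bot.grab_frame(name)
    im=cv2.cvtColor(f["image"],cv2.COLOR_RGB2BGR)
    if fn: cv2.imwrite("pics/"+fn+".png",im)
    np.savez("last_%s.npz"%name,image=im,K=f["K"],R=f["R"],t=f["t"])
    return im,f
def load(name):
    d=np.load("last_%s.npz"%name); return d["image"],d
def px2w(f,u,v,z):
    K,R,t=[np.array(f[k]) for k in "KRt"]
    d=R.T@np.linalg.solve(K,[u,v,1.]); c=-R.T@t
    return c+d*(z-c[2])/d[2]
def w2px(f,X):
    K,R,t=[np.array(f[k]) for k in "KRt"]
    p=K@(R@np.array(X)+t); return p[:2]/p[2]
def crop(im,x0,y0,x1,y1,s,fn):
    cv2.imwrite("pics/"+fn+".png",cv2.resize(im[y0:y1,x0:x1],None,fx=s,fy=s,interpolation=cv2.INTER_CUBIC))
E
python3 - <<'E'
from h import *
for n in("top","side"):
    im,f=shot(n,n+"0"); print(n,-np.array(f["R"]).T@f["t"],f["K"])
s=bot.observe(); print({k:np.round(v,3) for k,v in s.items()}, bot.grip_point_offset)
E
```

```text
pics
top [ 0.42045662 -0.01385088  1.42162414] [[476.86692329   0.         285.74329913]
 [  0.         476.86692329 206.97726366]
 [  0.           0.           1.        ]]
side [ 0.35714573 -0.89597198  0.68415745] [[468.82152299   0.         276.23870149]
 [  0.         468.82152299 212.23517617]
 [  0.           0.           1.        ]]
{'clock': np.float64(0.1), 'qpos': array([-1.3  ,  0.522, -0.036,  1.6  ,  0.021,  1.021, -0.113]), 'qd': array([ 0.002, -0.001, -0.001, -0.002, -0.001,  0.001, -0.001]), 'joint_efforts': array([ 5.0000e-03, -9.2848e+01,  1.9840e+00, -3.7053e+01,  1.8000e-02,
        5.0000e-03,  0.0000e+00]), 'position': array([0.209, 0.589, 0.231]), 'tool_rot': array([-3.141,  0.   ,  2.801]), 'force': array([-0.416,  0.437,  0.181]), 'moment': array([ 0.008, -0.011, -0.027]), 'grip_width': np.float64(0.085)} 0.0187
```

View pics/top0.png

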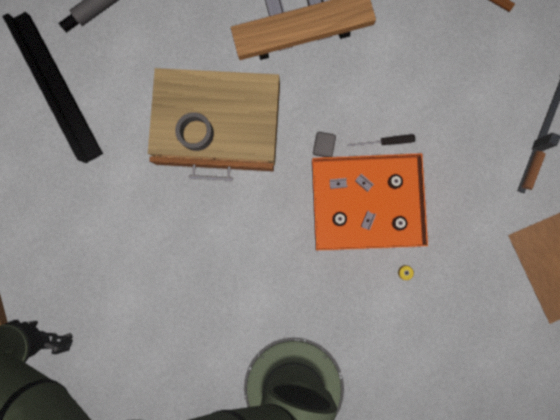

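View pics/side0.png

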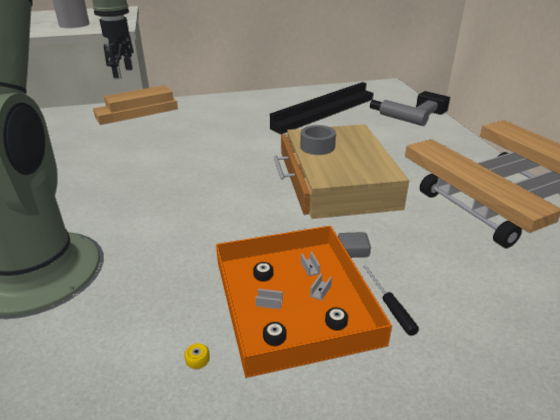

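```bash
cat > det.py <<'E'
from h import *
def binparts(f,im,view="top",zt=0.028):
    hsv=cv2.cvtColor(im,cv2.COLOR_BGR2HSV)
    org=cv2.inRange(hsv,(5,150,80),(20,255,255))
    cs,_=cv2.findContours(org,cv2.RETR_EXTERNAL,cv2.CHAIN_APPROX_NONE)
    # the bin: largest orange
    c=max(cs,key=cv2.contourArea)
    m=np.zeros(org.shape,np.uint8); cv2.drawContours(m,[cv2.convexHull(c)],-1,255,-1)
    m=cv2.erode(m,np.ones((5,5)))
    p=cv2.bitwise_and(m,cv2.bitwise_not(cv2.inRange(hsv,(3,130,40),(22,255,255))))
    out=[]
    for k in cv2.findContours(p,cv2.RETR_EXTERNAL,cv2.CHAIN_APPROX_NONE)[0]:
        a=cv2.contourArea(k)
        if a<40: continue
        out.append((a,cv2.minAreaRect(k)))
    return cv2.minAreaRect(c),out
E
python3 - <<'E'
from det import *
im,f=load("top")
b,o=binparts(f,im)
print(b)
bp=cv2.boxPoints(b); print([px2w(f,*p,0.055).round(3)[:2] for p in bp])
for a,r in o:
    print(a,np.round(r[0],1),np.round(r[1],1),round(r[2],1),px2w(f,*r[0],0.024).round(3))
crop(im,290,140,440,290,5,"bin0"); crop(im,130,50,300,200,4.5,"cab0")
E
```

```text
((369.15252685546875, 201.31390380859375), (92.2462387084961, 111.151123046875), 87.70938873291016)
[array([ 0.669, -0.059]), array([ 0.679, -0.379]), array([ 0.414, -0.382]), array([ 0.403, -0.067])]
109.5 [400. 223.] [12. 12.] 90.0 [ 0.479 -0.316  0.024]
104.5 [339.5 218.5] [11. 11.] 90.0 [ 0.493 -0.14   0.024]
138.0 [368.  220.2] [ 9.5 17.1] 21.8 [ 0.487 -0.223  0.024]
139.5 [338.  182.8] [ 9.6 16.7] 84.8 [ 0.598 -0.137  0.024]
106.0 [395.4 180.7] [12.1 11.6] 26.6 [ 0.603 -0.305  0.024]
144.0 [363.8 182. ] [16.9  9.7] 39.8 [ 0.6   -0.213  0.024]
```

View pics/bin0.png

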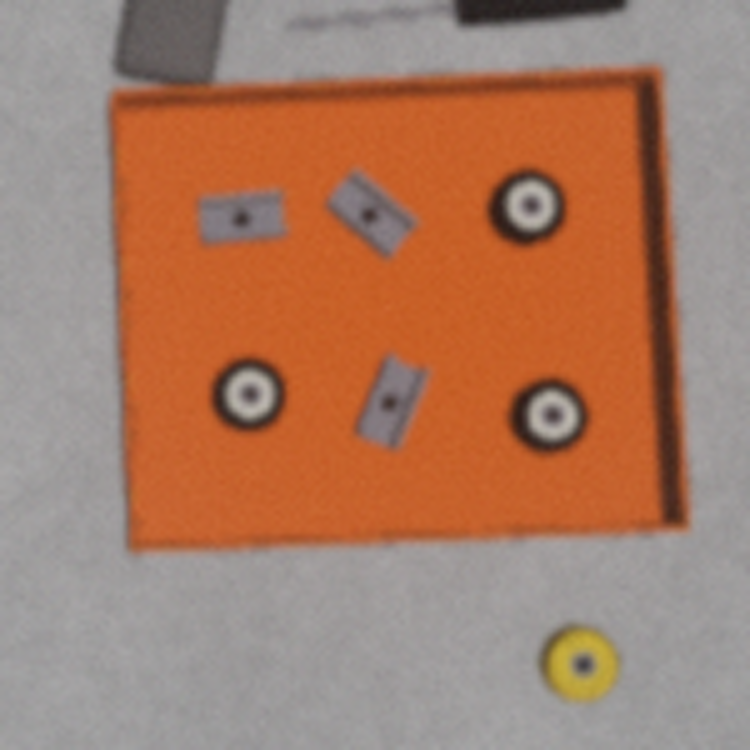

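View pics/cab0.png

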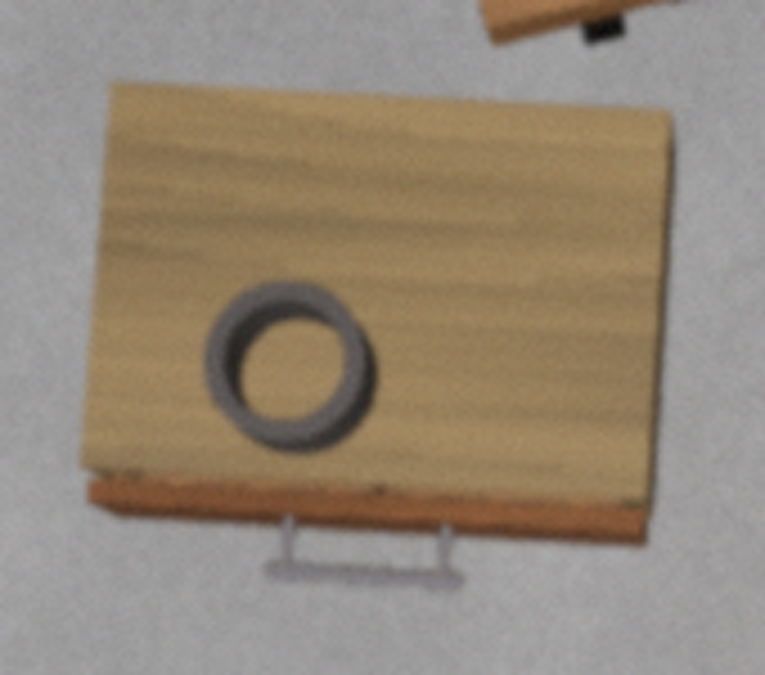

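Run:
```python
from det import *
im,f=load("top")
a=px2w(f,189.3,176.7,.06);b=px2w(f,232.7,178.7,.06); print(a,b,(a+b)/2, np.linalg.norm(a-b), np.degrees(np.arctan2(*(b-a)[:2])))
P=[(82,468),(648,503),(668,112),(112,82)]
W=[px2w(f,130+u/4.5,50+v/4.5,.09) for u,v in P]
for w in W: print(w.round(3))
m=(W[0]+W[1])/2; bk=(W[2]+W[3])/2; print("front mid",m,"yaw",np.degrees(np.arctan2(bk[1]-m[1],bk[0]-m[0])), np.degrees(np.arctan2(-(W[0]-W[1])[0],(W[0]-W[1])[1])), np.linalg.norm(W[0]-W[1]),np.linalg.norm(bk-m))
# side check of handle
im2,f2=load("side"); 
for p in (a,b,m): print(w2px(f2,p))
crop(im2,240,90,420,230,4.4,"cabs0")
```

```text
[0.61498864 0.29509938 0.06      ] [0.60810084 0.16921992 0.06      ] [0.61154474 0.23215965 0.06      ] 0.1260677614160097 -176.86804771579432
[0.677 0.406 0.09 ]
[0.651 0.048 0.09 ]
[0.902 0.035 0.09 ]
[0.927 0.391 0.09 ]
front mid [0.66395505 0.2273885  0.09      ] yaw -3.2788101607561697 -4.100199915200967 0.35888513953645934 0.25107782978426935
[275.49998565 156.89682037]
[283.17205939 178.13259228]
[297.97576839 156.18024691]
```

View pics/cabs0.png

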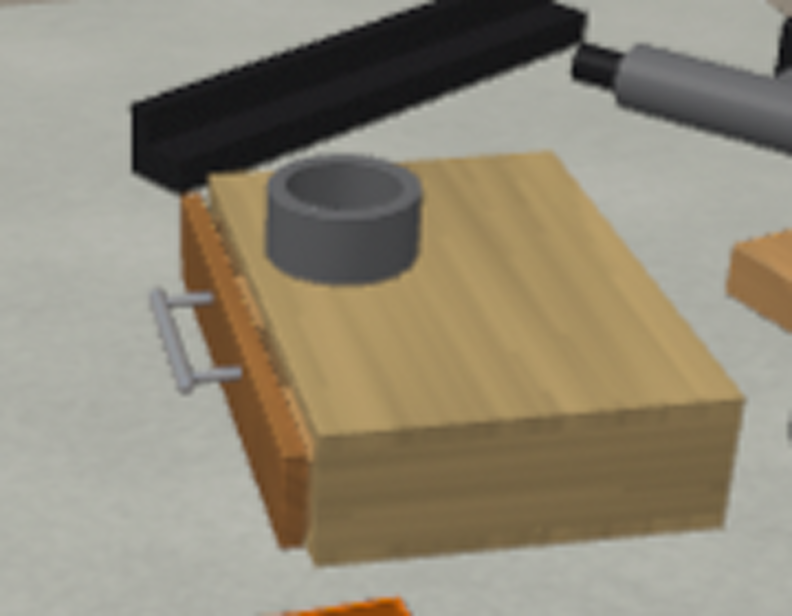

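Emit:
servo_tool --rows '[[[0, 0, 0, 0, 0, 10.6], [0, 0, 0, 0, 0, 10.6], [0, 0, 0, 0, 0, 10.6], [0, 0, 0, 0, 0, 10.6], [0, 0, 0, 0, 0, 10.6]]]' --grip -0.25 --squeeze 40

```text
clock: 0.72
position: [0.2088, 0.5889, 0.231]
tool_rot: [-3.141, 0.001, 1.87]
force: [0.2, -0.5, 0.2]
grip_width: 0.0321
```

Emit:
servo_tool --rows '[[[0, 0, 0, 0, 0, 10.6], [0, 0, 0, 0, 0, 10.5]]]'

```text
clock: 0.98
position: [0.2088, 0.5889, 0.231]
tool_rot: [-3.141, 0.001, 1.501]
force: [-0.2, -0.3, 0.8]
grip_width: 0.032
```

```bash
cat > go.py <<'E'
import sys
from h import *
def state():
    s=bot.observe(); R=Ro.from_euler("xyz",s["tool_rot"]).as_matrix(); return s,np.array(s["position"]),R
def go(x,y,z,yaw=None):
    s,p,R=state()
    d=R.T@(np.array([x,y,z])-p)*100
    print("t %.1f pos"%s["clock"],p.round(4),"rpy",np.degrees(s["tool_rot"]).round(1),"q",np.round(s["qpos"],2),"w %.4f"%s["grip_width"],"F",np.round(s["force"],1))
    print("shift cm",d.round(2),end=" ")
    if yaw is not None:
        Rt=Ro.from_euler("xyz",[np.pi,0,np.radians(yaw)]).as_matrix()
        print("turn",np.degrees(Ro.from_matrix(R.T@Rt).as_rotvec()).round(1),end="")
    print()
if __name__=="__main__":
    go(*map(float,sys.argv[1:]))
E
python3 go.py 0.607 0.232 0.2 86.4
```

```text
t 1.0 pos [0.2088 0.5889 0.231 ] rpy [-180.    0.   86.] q [-1.51  0.54  0.28  1.61 -0.17  1.02 -1.25] w 0.0320 F [-0.2 -0.3  0.8]
shift cm [-32.84  42.2    3.11] turn [-0.   0.  -0.4]
```

Emit:
servo_tool --rows '[[[-3.28, 4.22, 0.3, 0, 0, 0], [-3.28, 4.22, 0.3, 0, 0, 0], [-3.28, 4.22, 0.3, 0, 0, 0], [-3.28, 4.22, 0.3, 0, 0, 0], [-3.28, 4.22, 0.3, 0, 0, 0]]]'

```text
clock: 1.6
position: [0.4101, 0.4107, 0.2161]
tool_rot: [-3.141, 0.0, 1.508]
force: [0.9, 0.3, -0.6]
grip_width: 0.0321
```

Emit:
servo_tool --rows '[[[-3.28, 4.22, 0.3, 0, 0, 0], [-3.28, 4.22, 0.3, 0, 0, 0], [-3.28, 4.22, 0.3, 0, 0, 0], [-3.28, 4.22, 0.3, 0, 0, -0.4], [-3.28, 4.22, 0.3, 0, 0, 0]]]'

```text
clock: 2.22
position: [0.6106, 0.234, 0.201]
tool_rot: [-3.141, 0.0, 1.515]
force: [1.0, 1.2, 0.4]
grip_width: 0.0317
```

```bash
python3 go.py 0.607 0.2325 0.042 86.4
```

```text
t 2.2 pos [0.6106 0.234  0.201 ] rpy [-180.     0.    86.8] q [-0.66  0.62  0.32  1.56 -0.22  1.   -0.33] w 0.0317 F [1.  1.2 0.4]
shift cm [-0.17 -0.34 15.9 ] turn [-0.   0.   0.4]
```

Emit:
servo_tool --rows '[[[-0.2, -0.35, 3, 0, 0, 0.4], [0, 0, 4, 0, 0, 0], [0, 0, 4, 0, 0, 0], [0, 0, 1, 0, 0, 0], [0, 0, 0, 0, 0, 0]]]'

```text
clock: 2.85
position: [0.6061, 0.2334, 0.0815]
tool_rot: [-3.141, 0.0, 1.507]
force: [0.7, 0.5, -0.3]
grip_width: 0.032
```

```bash
python3 go.py 0.607 0.2325 0.042 86.4
python3 - <<'E'
from h import *
im,f=shot("side"); crop(im,220,60,400,200,4.4,"h1")
im,f=shot("top"); crop(im,130,120,280,220,5,"h1t")
E
```

```text
t 2.9 pos [0.6061 0.2334 0.0815] rpy [-180.     0.    86.4] q [-0.63  0.76  0.27  1.65 -0.26  0.77 -0.3 ] w 0.0320 F [ 0.7  0.5 -0.3]
shift cm [-0.08  0.1   3.95] turn [-0.  0. -0.]
```

View pics/h1.png

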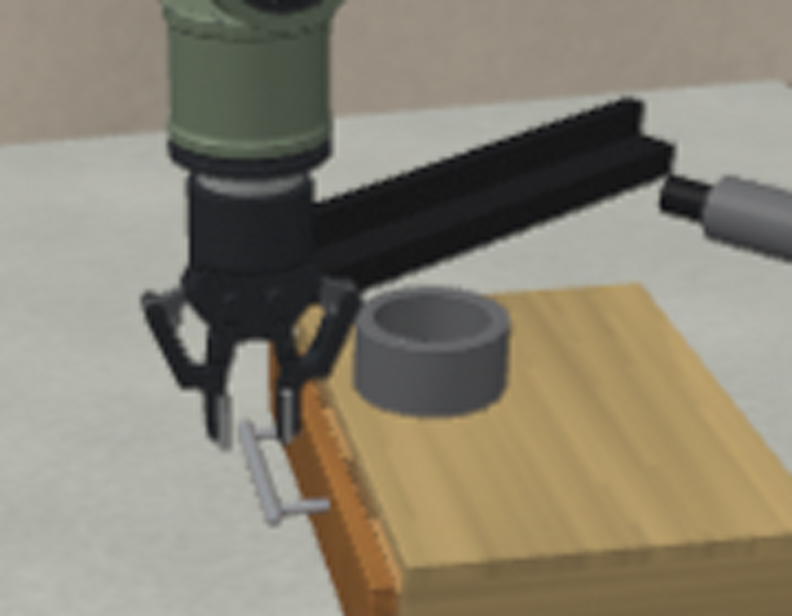

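View pics/h1t.png

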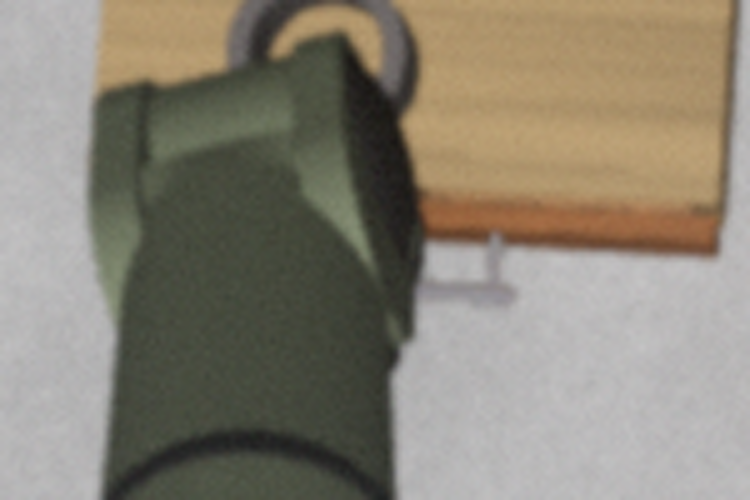

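Run:
```python
from h import *
f=np.load("last_top.npz")
# roll top outline in cab0 crop: ring approx centre (286,360) outer r ~80 at z .138 ; 
c=px2w(f,130+285/4.5,50+358/4.5,.138); e=px2w(f,130+285/4.5,50+438/4.5,.138); print(c,e)
```

```text
[0.73427983 0.26760605 0.138     ] [0.68482237 0.26713151 0.138     ]
```

Emit:
servo_tool --rows '[[[-0.1, 0, 1, 0, 0, 0], [0, 0, 1, 0, 0, 0], [0, 0, 1, 0, 0, 0], [0, 0, 0.9, 0, 0, 0], [0, 0, 0, 0, 0, 0]]]'

```text
clock: 3.58
position: [0.6055, 0.2323, 0.0414]
tool_rot: [-3.14, 0.001, 1.507]
force: [-0.2, -0.2, 0.6]
grip_width: 0.0319
```

```bash
python3 go.py 0.607 0.2325 0.042 86.4
python3 - <<'E'
from h import *
im,f=shot("side"); crop(im,220,60,400,200,4.4,"h2")
E
```

```text
t 3.6 pos [0.6055 0.2323 0.0414] rpy [-179.9    0.    86.4] q [-0.62  0.81  0.25  1.66 -0.28  0.7  -0.29] w 0.0319 F [-0.2 -0.2  0.6]
shift cm [ 0.03  0.15 -0.06] turn [-0.1  0.  -0. ]
```

View pics/h2.png

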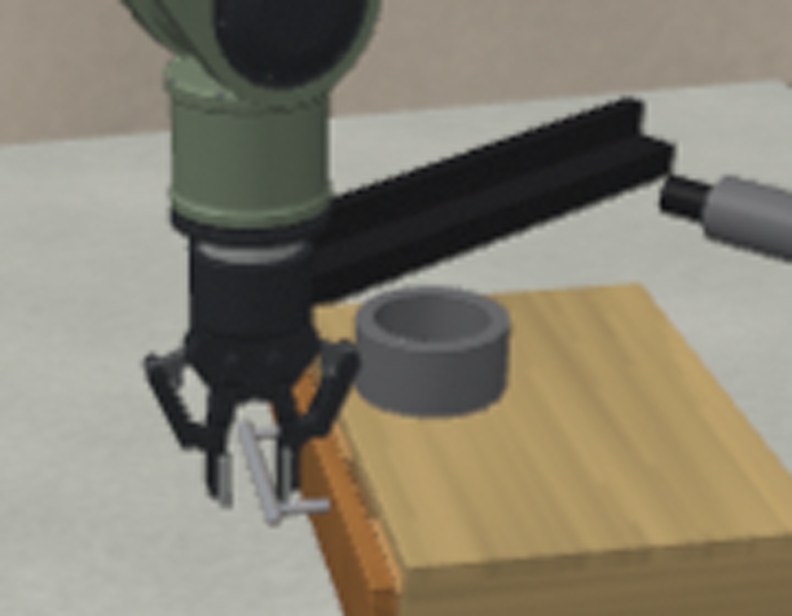

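Fingers straddle the bar (crop 220–290, 440–500), knuckle clear of the roll. Close.

Emit:
servo_tool --rows '[[[0, 0, 0, 0, 0, 0], [0, 0, 0, 0, 0, 0], [0, 0, 0, 0, 0, 0], [0, 0, 0, 0, 0, 0], [0, 0, 0, 0, 0, 0]]]' --grip -1 --squeeze 40

```text
clock: 4.25
position: [0.6063, 0.2325, 0.0427]
tool_rot: [3.141, -0.0, 1.507]
force: [1.6, -0.6, 5.8]
grip_width: 0.0094
```

Emit:
servo_tool --rows '[[[0, -1, 0, 0, 0, 0], [0, -2, 0, 0, 0, 0], [0, -2.5, 0, 0, 0, 0], [0, -2.5, 0, 0, 0, 0], [0, -2.5, 0, 0, 0, 0]]]'

```text
clock: 4.88
position: [0.5005, 0.2396, 0.0427]
tool_rot: [3.14, -0.001, 1.508]
force: [2.9, 4.3, 2.8]
grip_width: 0.0096
```

Emit:
servo_tool --rows '[[[0, -2.5, 0, 0, 0, 0], [0, -2.5, 0, 0, 0, 0], [0, -2, 0, 0, 0, 0], [0, -1.5, 0, 0, 0, 0], [0, 0, 0, 0, 0, 0]]]'

```text
clock: 5.5
position: [0.4151, 0.2453, 0.0427]
tool_rot: [-3.141, -0.001, 1.509]
force: [-1.5, 4.6, 6.6]
grip_width: 0.0094
```

Emit:
servo_tool --rows '[[[0, -0.5, 0, 0, 0, 0], [0, -0.5, 0, 0, 0, 0], [0, -0.4, 0, 0, 0, 0], [0, -0.3, 0, 0, 0, 0], [0, 0, 0, 0, 0, 0]]]'

```text
clock: 6.12
position: [0.4056, 0.2461, 0.043]
tool_rot: [3.13, -0.004, 1.505]
force: [40.1, -1.6, -24.8]
grip_width: 0.0094
```

Run:
```python
from h import *
im,f=shot("side","d1s");im,f=shot("top","d1"); crop(im,120,130,300,290,4.4,"d1c")
```

```text
(no output)
```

View pics/d1c.png

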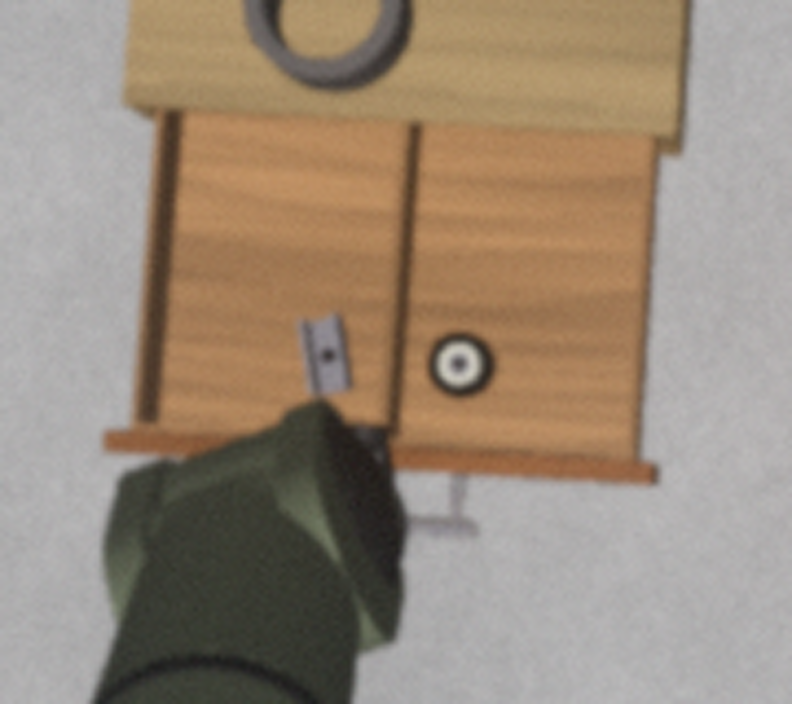

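View pics/d1s.png

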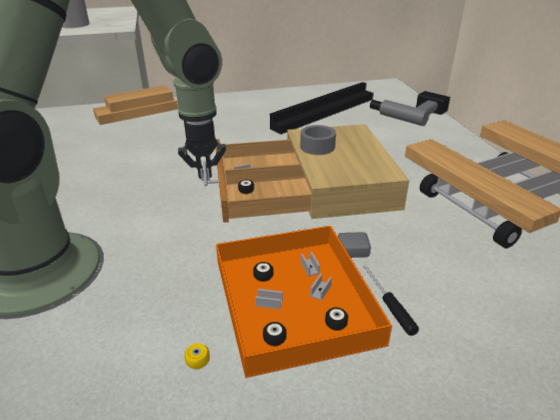

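Emit:
servo_tool --rows '[[[0, 0.4, 0, 0, 0, 0], [0, 0, 0, 0, 0, 0]]]'

```text
clock: 6.48
position: [0.4058, 0.2459, 0.0428]
tool_rot: [3.137, -0.002, 1.507]
force: [15.1, 3.0, -1.4]
grip_width: 0.0098
```

Emit:
servo_tool --rows '[[[0, 0, 0, 0, 0, 0], [0, 0, 0, 0, 0, 0], [0, 0, 0, 0, 0, 0], [0, 0, 0, 0, 0, 0], [0, 0, 0, 0, 0, 0]]]' --grip -0.25

```text
clock: 7.1
position: [0.4032, 0.2453, 0.0423]
tool_rot: [-3.141, 0.0, 1.508]
force: [0.6, -0.0, 0.4]
grip_width: 0.0319
```

Emit:
servo_tool --rows '[[[0, 0, -2, 0, 0, 0], [0, 0, -4, 0, 0, 0], [0, 0, -4, 0, 0, 0], [0, 0, -4, 0, 0, 0], [0, 0, 0, 0, 0, 0]]]'

```text
clock: 7.72
position: [0.4042, 0.2461, 0.1847]
tool_rot: [3.139, -0.003, 1.508]
force: [-0.8, 0.0, -0.2]
grip_width: 0.0322
```

```bash
python3 go.py 0.493 -0.140 0.12 86.4
```

```text
t 7.7 pos [0.4042 0.2461 0.1847] rpy [179.8  -0.2  86.4] q [-0.97  0.37  0.38  2.05 -0.2   0.75 -0.53] w 0.0322 F [-0.8  0.  -0.2]
shift cm [-37.99  11.28   6.37] turn [ 0.2 -0.2 -0. ]
```

Emit:
servo_tool --rows '[[[-4.75, 1.41, 0.3, 0, 0, 0], [-4.75, 1.41, 0.3, 0, 0, 0], [-4.75, 1.41, 0.3, 0, 0, 0], [-4.75, 1.41, 0.3, 0, 0, 0], [-4.75, 1.41, 0.5, 0, 0, 0]]]' --grip 0.41

```text
clock: 8.35
position: [0.4585, 0.0023, 0.1646]
tool_rot: [-3.141, 0.0, 1.508]
force: [0.8, 0.2, 0.4]
grip_width: 0.0602
```

Emit:
servo_tool --rows '[[[-4.75, 1.41, 1, 0, 0, 0], [-4.75, 1.41, 1, 0, 0, 0], [-4.75, 1.41, 1, 0, 0, 0], [0, 0, 0, 0, 0, 0]]]'

```text
clock: 8.85
position: [0.491, -0.1448, 0.1339]
tool_rot: [-3.14, 0.001, 1.502]
force: [0.5, 0.2, 0.3]
grip_width: 0.0602
```

```bash
python3 go.py 0.493 -0.140 0.009 86.4;  python3 - <<'E'
from det import *
im,f=shot("side","b1s"); im,f=shot("top","b1"); crop(im,120,130,300,290,4.4,"d2c")
E
```

```text
t 8.8 pos [ 0.491  -0.1448  0.1339] rpy [-1.799e+02  1.000e-01  8.610e+01] q [-0.11  0.51  0.38  2.   -0.29  0.68  0.38] w 0.0602 F [0.5 0.2 0.3]
shift cm [ 0.51  0.19 12.49] turn [-0.1  0.1 -0.3]
```

View pics/b1.png

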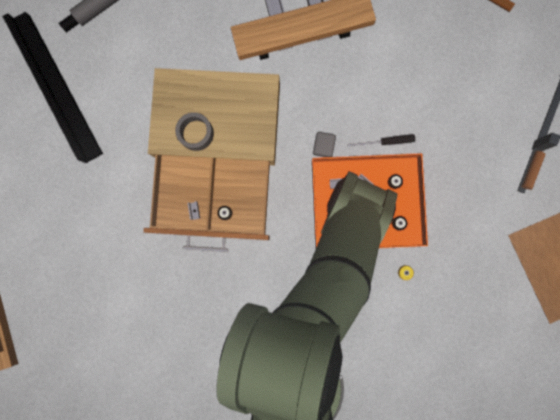

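View pics/d2c.png

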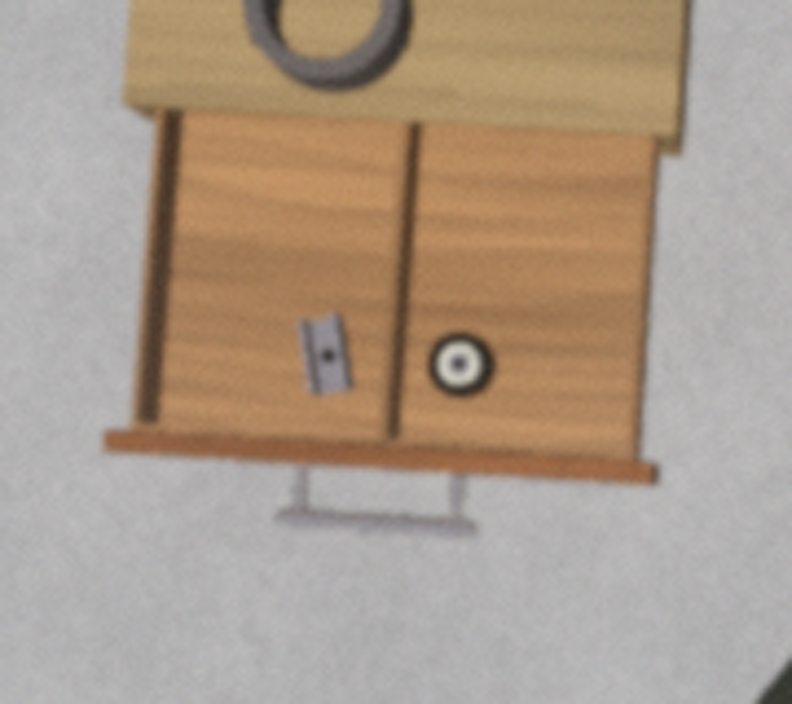

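View pics/b1s.png

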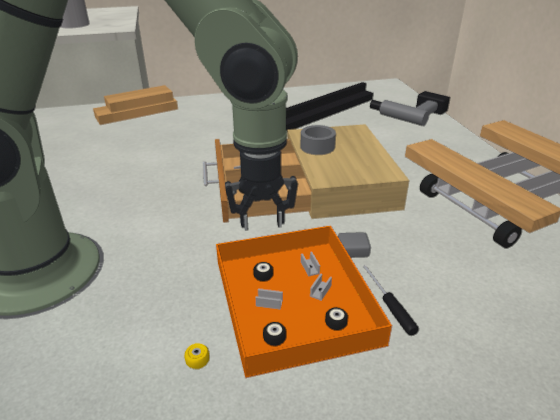

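Run:
```python
from det import *
im,f=load("top"); g=lambda u,v,z:px2w(f,120+u/4.4,130+v/4.4,z)
print("wheel",g(460,364,.044).round(4),"clip",g(328,356,.044).round(4))
a,b=g(277,516,.06),g(476,525,.06); print("handle",a,b,(a+b)/2)
print("div front top",g(392,437,.065),"back",g(413,122,.065))
print("panel outer", g(105,447,.078),g(657,482,.078))
im2,f2=load("side")
for p in [(0.479,-.316),(0.493,-.14),(.603,-.305),(.487,-.223),(.598,-.137),(.6,-.213)]: print(p,w2px(f2,[*p,.028]).round(1))
crop(im2,220,225,400,365,4.4,"b1sc")
```

```text
wheel [0.5109 0.1948 0.044 ] clip [0.5168 0.2824 0.044 ]
handle [0.41169453 0.31125125 0.06      ] [0.40521304 0.18149027 0.06      ] [0.40845378 0.24637076 0.06      ]
div front top [0.46241043 0.2356502  0.065     ] back [0.66887487 0.22327326 0.065     ]
panel outer [0.45668156 0.41883425 0.078     ] [0.43222587 0.06290863 0.078     ]
(0.479, -0.316) [275.5 329.7]
(0.493, -0.14) [264.1 267.2]
(0.603, -0.305) [338.1 314. ]
(0.487, -0.223) [269.3 294.2]
(0.598, -0.137) [310.9 259.1]
(0.6, -0.213) [322.2 282.1]
```

View pics/b1sc.png

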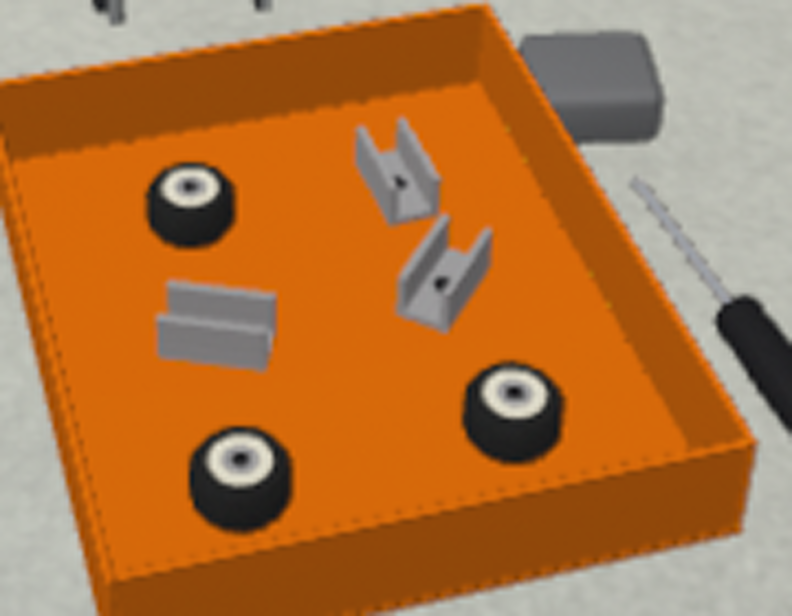

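Emit:
servo_tool --rows '[[[0.5, 0.2, 2, 0, 0, 0], [0, 0, 4, 0, 0, 0], [0, 0, 3, 0, 0, 0], [0, 0, 2, 0, 0, 0], [0, 0, 0, 0, 0, 0]]]'

```text
clock: 9.57
position: [0.4933, -0.1348, 0.0243]
tool_rot: [-3.139, -0.001, 1.509]
force: [0.3, -0.0, 0.8]
grip_width: 0.06
```

```bash
python3 go.py 0.493 -0.140 0.009 86.4;  python3 - <<'E'
from det import *
im,f=shot("side"); crop(im,200,165,400,315,4,"w0a")
E
```

```text
t 9.6 pos [ 0.4933 -0.1348  0.0243] rpy [-179.9   -0.    86.5] q [-0.04  0.7   0.26  2.04 -0.39  0.45  0.45] w 0.0600 F [ 0.3 -0.   0.8]
shift cm [-0.53  0.01  1.53] turn [-0.1 -0.   0.1]
```

View pics/w0a.png

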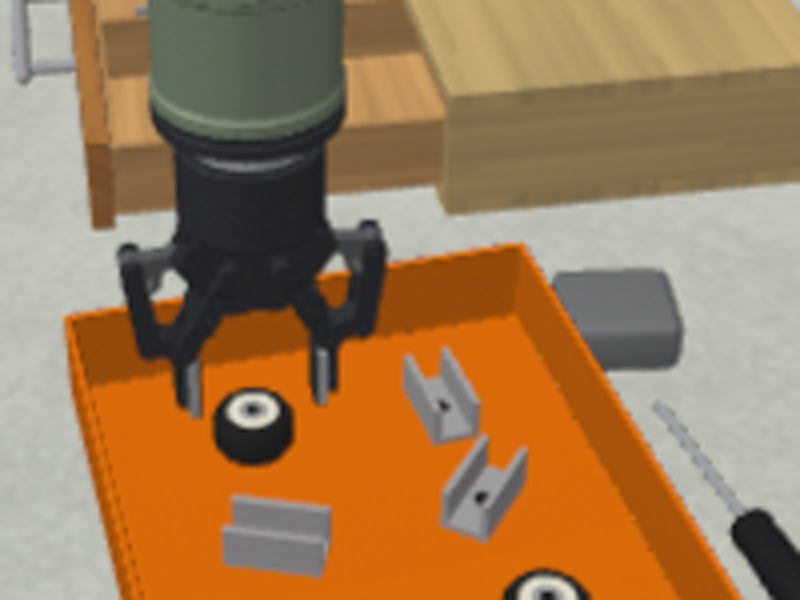

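Emit:
servo_tool --rows '[[[-0.5, 0, 0, 0, 0, 0], [0, 0, 0, 0, 0, 0], [0, 0, 0.8, 0, 0, 0], [0, 0, 0.7, 0, 0, 0], [0, 0, 0, 0, 0, 0]]]'

```text
clock: 10.25
position: [0.4934, -0.1411, 0.0096]
tool_rot: [-3.14, -0.0, 1.507]
force: [-0.1, 0.1, -0.5]
grip_width: 0.0599
```

```bash
python3 go.py 0.493 -0.140 0.009 86.4;  python3 - <<'E'
from det import *
im,f=shot("side"); crop(im,200,165,400,315,4,"w0b")
E
```

```text
t 10.2 pos [ 0.4934 -0.1411  0.0096] rpy [-179.9   -0.    86.4] q [-0.01  0.73  0.24  2.04 -0.4   0.42  0.47] w 0.0599 F [-0.1  0.1 -0.5]
shift cm [ 0.11 -0.04  0.06] turn [-0.1 -0.  -0. ]
```

View pics/w0b.png

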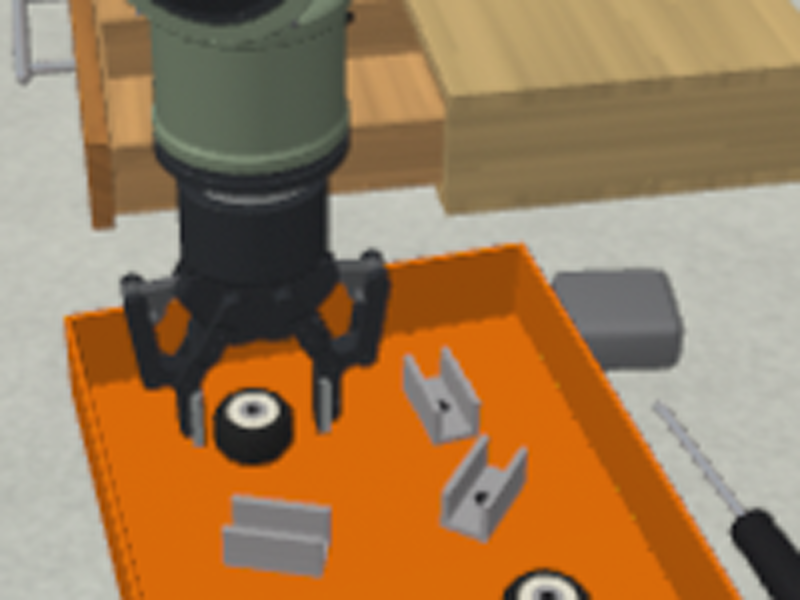

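Emit:
servo_tool --rows '[[[0, 0, 0, 0, 0, 0], [0, 0, 0, 0, 0, 0], [0, 0, 0, 0, 0, 0], [0, 0, 0, 0, 0, 0]]]' --grip -1 --squeeze 60

```text
clock: 10.8
position: [0.4938, -0.1413, 0.0108]
tool_rot: [3.141, -0.0, 1.507]
force: [-3.1, -0.1, 7.6]
grip_width: 0.0419
```

Emit:
servo_tool --rows '[[[0, 0, -1, 0, 0, 0], [0, 0, -3, 0, 0, 0], [0, 0, -4, 0, 0, 0], [0, 0, -4, 0, 0, 0], [0, 0, 0, 0, 0, 0]]]'

```text
clock: 11.42
position: [0.4952, -0.1414, 0.1333]
tool_rot: [3.137, 0.0, 1.508]
force: [0.4, 0.6, 0.0]
grip_width: 0.042
```

```bash
python3 go.py 0.582 0.187 0.13 86.4;  python3 - <<'E'
from det import *
im,f=shot("side"); crop(im,200,100,400,250,4,"w0c")
E
```

```text
t 11.4 pos [ 0.4952 -0.1414  0.1333] rpy [179.7   0.   86.4] q [-0.12  0.52  0.38  2.   -0.3   0.68  0.39] w 0.0420 F [0.4 0.6 0. ]
shift cm [33.32  6.59  0.36] turn [ 0.3  0.  -0. ]
```

View pics/w0c.png

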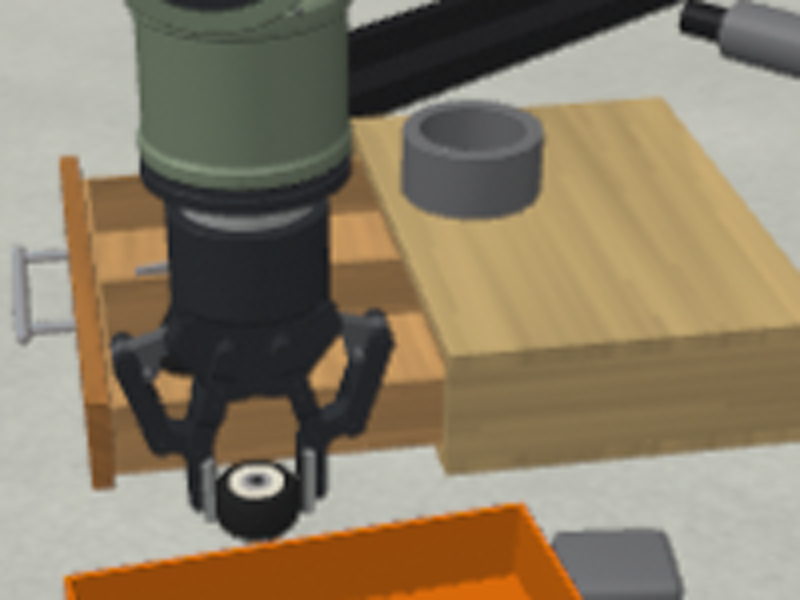

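Emit:
servo_tool --rows '[[[3, 0.4, 0, 0, 0, 0], [5, 0.9, 0, 0, 0, 0], [5, 0.9, 0, 0, 0, 0], [5, 1, 0, 0, 0, 0], [5, 1, 0, 0, 0, 0]]]'

```text
clock: 12.1
position: [0.55, 0.0873, 0.1296]
tool_rot: [-3.14, 0.0, 1.507]
force: [0.7, 0.5, -0.7]
grip_width: 0.0416
```

Emit:
servo_tool --rows '[[[5, 1, 0, 0, 0, 0], [4, 0.7, 0, 0, 0, 0], [1.3, 0.2, 0, 0, 0, 0], [0, 0, 0, 0, 0, 0], [0, 0, 0, 0, 0, 0]]]'

```text
clock: 12.72
position: [0.5756, 0.1855, 0.1301]
tool_rot: [-3.141, 0.001, 1.506]
force: [0.8, -0.8, -0.4]
grip_width: 0.042
```

```bash
python3 go.py 0.578 0.187 0.029 86.4
```

```text
t 12.7 pos [0.5756 0.1855 0.1301] rpy [-180.     0.    86.3] q [-0.68  0.65  0.4   1.76 -0.33  0.8  -0.19] w 0.0420 F [ 0.8 -0.8 -0.4]
shift cm [ 0.17  0.24 10.11] turn [-0.   0.  -0.1]
```

Emit:
servo_tool --rows '[[[0.2, 0.2, 3, 0, 0, 0], [0, 0, 4, 0, 0, 0], [0, 0, 2, 0, 0, 0], [0, 0, 1, 0, 0, 0], [0, 0, 0.1, 0, 0, 0]]]'

```text
clock: 13.35
position: [0.5781, 0.1888, 0.0295]
tool_rot: [3.141, 0.0, 1.507]
force: [0.3, -0.5, 0.6]
grip_width: 0.0418
```

```bash
python3 go.py 0.578 0.187 0.028 86.4;  python3 - <<'E'
from det import *
im,f=shot("side"); crop(im,200,70,400,220,4,"w0d")
E
```

```text
t 13.3 pos [0.5781 0.1888 0.0295] rpy [180.    0.   86.3] q [-0.63  0.8   0.32  1.79 -0.39  0.62 -0.14] w 0.0418 F [ 0.3 -0.5  0.6]
shift cm [-0.18 -0.    0.15] turn [ 0.   0.  -0.1]
```

View pics/w0d.png

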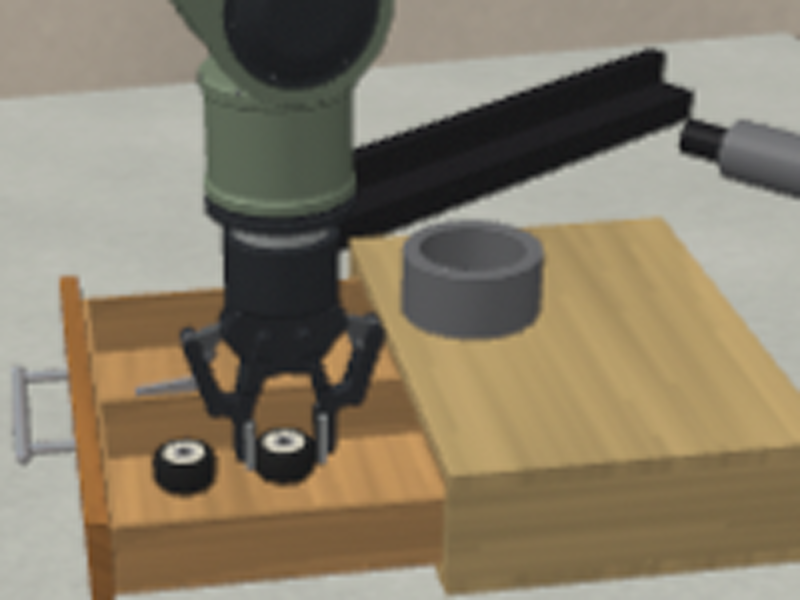

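Emit:
servo_tool --rows '[[[0, 0, 0.2, 0, 0, 0], [0, 0, 0, 0, 0, 0]]]'

```text
clock: 13.65
position: [0.5781, 0.1893, 0.0278]
tool_rot: [3.141, -0.0, 1.508]
force: [-0.8, 0.4, -0.1]
grip_width: 0.042
```

Emit:
servo_tool --rows '[[[0, 0, 0, 0, 0, 0], [0, 0, 0, 0, 0, 0], [0, 0, 0, 0, 0, 0]]]' --grip 0.28

```text
clock: 14.02
position: [0.578, 0.1892, 0.0274]
tool_rot: [3.141, -0.0, 1.507]
force: [0.1, 0.2, -0.6]
grip_width: 0.0547
```

Emit:
servo_tool --rows '[[[0, 0, -2, 0, 0, 0], [0, 0, -4, 0, 0, 0], [0, 0, -4, 0, 0, 0], [-3, -0.5, 0, 0, 0, 0], [-5, -1, 0, 0, 0, 0]]]'

```text
clock: 14.65
position: [0.5582, 0.1108, 0.129]
tool_rot: [3.14, -0.001, 1.51]
force: [0.1, -1.3, -0.5]
grip_width: 0.0542
```

Emit:
servo_tool --rows '[[[-5, -1, 0, 0, 0, 0], [-5, -1, 0, 0, 0, 0], [-5, -1, 0, 0, 0, 0], [-4, -1, 0, 0, 0, 0], [0, 0, 0, 0, 0, 0]]]' --grip 0.41

```text
clock: 15.28
position: [0.5052, -0.08, 0.1287]
tool_rot: [3.14, 0.001, 1.502]
force: [1.0, 0.9, 0.3]
grip_width: 0.0602
```

```bash
cat > look.py <<'E'
import sys
from det import *
t=sys.argv[1]
im2,f2=shot("side",t+"s"); im,f=shot("top",t+"t")
b,o=binparts(f,im)
for a,r in o: print("top",a,np.round(r[0],1),np.round(r[1],1),round(r[2],1),px2w(f,*r[0],0.024).round(3))
a=cv2.resize(im[130:270,120:440],None,fx=2.5,fy=2.5,interpolation=cv2.INTER_CUBIC)
cv2.imwrite("pics/"+t+"T.png",a)
crop(im2,200,90,400,350,2.3,t+"S")
E
python3 look.py a1; python3 go.py 0.479 -0.316 0.12 86.4
```

```text
top 111.0 [399.5 222.5] [11. 13.] 90.0 [ 0.48  -0.314  0.024]
top 143.0 [367.9 220.3] [ 9.7 17.3] 21.8 [ 0.487 -0.223  0.024]
top 110.0 [395. 181.] [12. 12.] 90.0 [ 0.602 -0.304  0.024]
top 1552.0 [352.6 196.4] [77.6 46.1] 67.8 [ 0.558 -0.179  0.024]
t 15.4 pos [ 0.5063 -0.0768  0.1283] rpy [179.9  -0.   86.3] q [-0.25  0.52  0.38  2.   -0.31  0.67  0.27] w 0.0603 F [-0.4  0.8  0.1]
shift cm [-24.05  -1.19   0.81] turn [ 0.1 -0.  -0.1]
```

View pics/a1T.png

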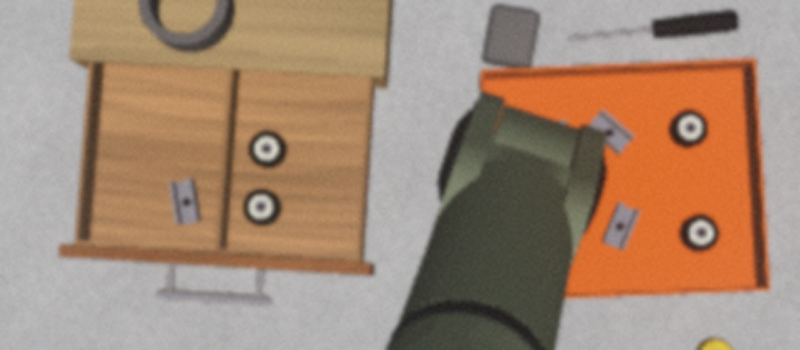

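View pics/a1S.png

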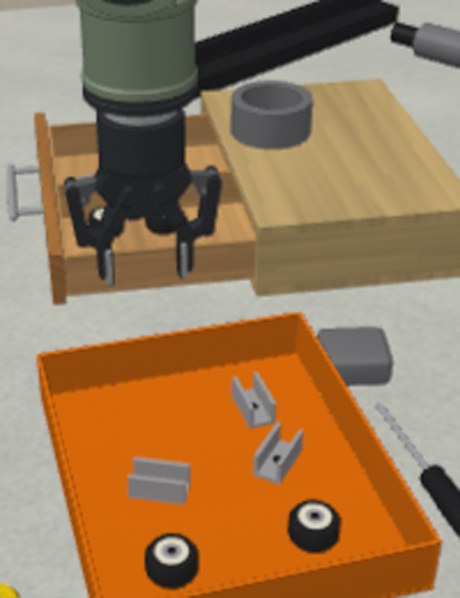

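Emit:
servo_tool --rows '[[[-4, -0.2, 0, 0, 0, 0], [-5, -0.3, 0, 0, 0, 0], [-5, -0.3, 0, 0, 0, 0], [-5, -0.2, 0, 0, 0, 0], [-4, -0.2, 0, 0, 0, 0]]]'

```text
clock: 16.0
position: [0.48, -0.3065, 0.1278]
tool_rot: [3.141, 0.0, 1.508]
force: [0.2, -0.1, 0.9]
grip_width: 0.0604
```

Emit:
servo_tool --rows '[[[-1, 0, 0, 0, 0, 0], [0, 0, 3, 0, 0, 0], [0, 0, 3, 0, 0, 0], [0, 0, 3, 0, 0, 0], [0, 0, 0, 0, 0, 0]]]'

```text
clock: 16.62
position: [0.4787, -0.3135, 0.036]
tool_rot: [-3.139, -0.002, 1.509]
force: [0.2, -0.2, -0.2]
grip_width: 0.0599
```

```bash
python3 go.py 0.4795 -0.315 0.0095 86.4
```

```text
t 16.6 pos [ 0.4787 -0.3135  0.036 ] rpy [-1.798e+02 -1.000e-01  8.650e+01] q [ 0.28  0.74  0.29  1.88 -0.36  0.57  0.74] w 0.0599 F [ 0.2 -0.2 -0.2]
shift cm [-0.15  0.1   2.65] turn [-0.2 -0.1  0.1]
```

Emit:
servo_tool --rows '[[[-0.2, 0.1, 1, 0, 0, 0], [0, 0, 1, 0, 0, 0], [0, 0, 0.7, 0, 0, 0], [0, 0, 0, 0, 0, 0]]]'

```text
clock: 17.12
position: [0.4794, -0.3175, 0.0099]
tool_rot: [-3.141, -0.0, 1.507]
force: [-0.9, -0.2, 0.3]
grip_width: 0.0599
```

Emit:
servo_tool --rows '[[[0, 0, 0, 0, 0, 0], [0, 0, 0, 0, 0, 0], [0, 0, 0, 0, 0, 0], [0, 0, 0, 0, 0, 0]]]' --grip -1

```text
clock: 17.62
position: [0.4797, -0.3178, 0.011]
tool_rot: [3.141, 0.0, 1.507]
force: [-2.9, 0.9, 6.5]
grip_width: 0.042
```

Emit:
servo_tool --rows '[[[0, 0, -1, 0, 0, 0], [0, 0, -3, 0, 0, 0], [0, 0, -4, 0, 0, 0], [0, 0, -4, 0, 0, 0], [0, 0, 0, 0, 0, 0]]]'

```text
clock: 18.25
position: [0.4809, -0.3185, 0.1337]
tool_rot: [3.137, 0.002, 1.507]
force: [-0.2, -0.2, -1.5]
grip_width: 0.0416
```

```bash
python3 go.py 0.574 0.122 0.13 86.4; python3 look.py a2
```

```text
t 18.2 pos [ 0.4809 -0.3185  0.1337] rpy [1.797e+02 1.000e-01 8.640e+01] q [ 0.22  0.6   0.37  1.84 -0.3   0.76  0.69] w 0.0416 F [-0.2 -0.2 -1.5]
shift cm [44.55  6.49  0.31] turn [ 0.3  0.1 -0. ]
top 138.0 [368.  220.2] [ 9.5 17.1] 21.8 [ 0.487 -0.223  0.024]
top 103.5 [410.6 207.7] [ 5.5 36.2] 23.2 [ 0.523 -0.347  0.024]
top 140.5 [338. 183.] [10. 16.] 90.0 [ 0.598 -0.137  0.024]
top 105.0 [395.4 180.7] [12.1 11.6] 26.6 [ 0.603 -0.305  0.024]
top 146.0 [363.8 182. ] [16.9  9.8] 40.6 [ 0.6   -0.213  0.024]
```

View pics/a2S.png

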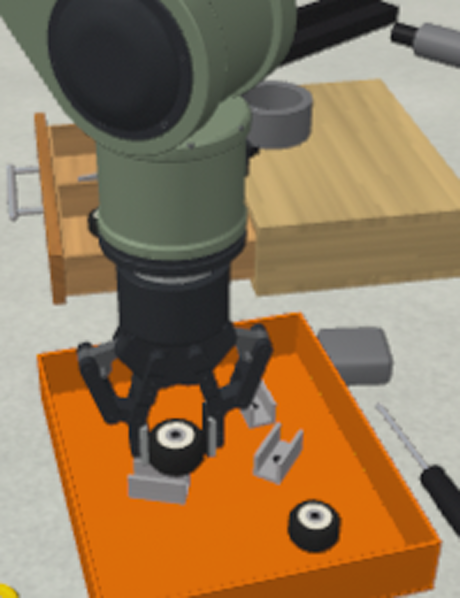

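Emit:
servo_tool --rows '[[[4, 0.6, 0, 0, 0, 0], [5.2, 0.75, 0, 0, 0, 0], [5.2, 0.75, 0, 0, 0, 0], [5.2, 0.75, 0, 0, 0, 0], [5.2, 0.75, 0, 0, 0, 0]]]'

```text
clock: 18.98
position: [0.5309, -0.0707, 0.1294]
tool_rot: [-3.14, 0.0, 1.507]
force: [1.2, -0.3, -0.6]
grip_width: 0.0422
```

Emit:
servo_tool --rows '[[[5.2, 0.75, 0, 0, 0, 0], [5.2, 0.75, 0, 0, 0, 0], [5.2, 0.75, 0, 0, 0, 0], [3, 0.5, 0, 0, 0, 0], [0.8, 0.1, 0, 0, 0, 0]]]'

```text
clock: 19.6
position: [0.5715, 0.1215, 0.1291]
tool_rot: [-3.14, 0.0, 1.51]
force: [-0.5, -0.5, -0.5]
grip_width: 0.0417
```

Emit:
servo_tool --rows '[[[0, 0, 0, 0, 0, 0], [0, 0, 0, 0, 0, 0]]]'

```text
clock: 19.85
position: [0.5717, 0.1179, 0.1301]
tool_rot: [-3.141, 0.001, 1.506]
force: [-0.0, -0.1, -0.3]
grip_width: 0.0416
```

```bash
python3 go.py 0.574 0.122 0.028 86.4
```

```text
t 19.9 pos [0.5717 0.1179 0.1301] rpy [-180.     0.    86.3] q [-0.58  0.62  0.4   1.81 -0.33  0.77 -0.08] w 0.0416 F [-0.  -0.1 -0.3]
shift cm [ 0.43  0.21 10.21] turn [-0.   0.  -0.1]
```

Emit:
servo_tool --rows '[[[0.2, 0.2, 3, 0, 0, 0], [0, 0, 4, 0, 0, 0], [0, 0, 2, 0, 0, 0], [0, 0, 1, 0, 0, 0], [0, 0, 0.2, 0, 0, 0]]]'

```text
clock: 20.48
position: [0.5743, 0.1209, 0.0285]
tool_rot: [3.141, 0.0, 1.507]
force: [0.1, -0.0, -1.4]
grip_width: 0.042
```

Emit:
servo_tool --rows '[[[0, 0, 0.1, 0, 0, 0], [0, 0, 0, 0, 0, 0]]]'

```text
clock: 20.72
position: [0.5744, 0.1214, 0.028]
tool_rot: [3.141, -0.0, 1.507]
force: [0.4, 0.9, -1.5]
grip_width: 0.0417
```

```bash
python3 go.py 0.574 0.122 0.0275 86.4; python3 look.py a3
```

```text
t 20.7 pos [0.5744 0.1214 0.028 ] rpy [179.9  -0.   86.4] q [-0.52  0.77  0.31  1.84 -0.4   0.58 -0.02] w 0.0417 F [ 0.4  0.9 -1.5]
shift cm [ 0.06 -0.05  0.05] turn [ 0.1 -0.  -0. ]
top 142.0 [368.  220.3] [ 9.5 17.3] 21.8 [ 0.487 -0.223  0.024]
top 140.5 [338. 183.] [10. 16.] 90.0 [ 0.598 -0.137  0.024]
top 107.0 [395. 181.] [12. 12.] 90.0 [ 0.602 -0.304  0.024]
top 147.0 [364. 182.] [17.   9.9] 45.0 [ 0.6   -0.213  0.024]
```

View pics/a3S.png

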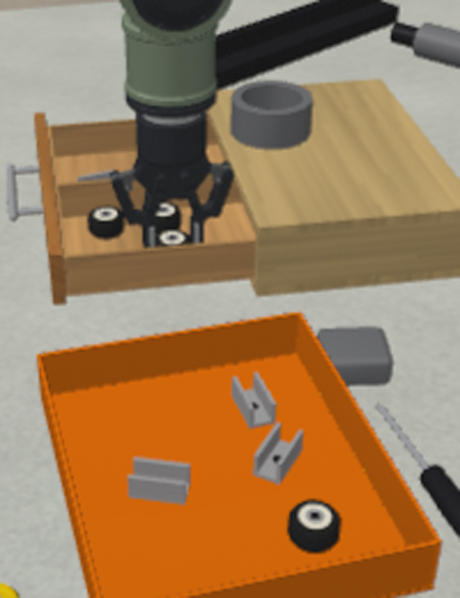

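Emit:
servo_tool --rows '[[[0, 0, 0, 0, 0, 0], [0, 0, 0, 0, 0, 0], [0, 0, 0, 0, 0, 0]]]' --grip 0.28

```text
clock: 21.2
position: [0.5741, 0.1213, 0.0273]
tool_rot: [3.142, 0.0, 1.508]
force: [0.8, -0.7, 1.3]
grip_width: 0.0548
```

Emit:
servo_tool --rows '[[[0, 0, -2, 0, 0, 0], [0, 0, -4, 0, 0, 0], [0, 0, -4, 0, 0, 0], [-3, 0.4, 0, 0, 0, 0], [-5, 0.65, 0, 0, 0, 0]]]'

```text
clock: 21.82
position: [0.58, 0.0415, 0.1291]
tool_rot: [3.14, -0.001, 1.511]
force: [1.3, -0.5, -0.5]
grip_width: 0.0546
```

Emit:
servo_tool --rows '[[[-5, 0.65, 0, 0, 0, 0], [-5, 0.65, 0, 0, 0, 0], [-5, 0.65, 0, 0, 0, 0], [-5, 0.65, 0, 0, 0, 0], [-5, 0.65, 0, 0, 0, 0]]]' --grip 0.41

```text
clock: 22.45
position: [0.5962, -0.2126, 0.1289]
tool_rot: [3.141, 0.0, 1.507]
force: [0.6, 0.1, 0.3]
grip_width: 0.0601
```

Emit:
servo_tool --rows '[[[-5, 0.65, 0, 0, 0, 0], [-3.5, 0.4, 0, 0, 0, 0], [-0.9, 0, 0, 0, 0, 0], [0, 0, 0, 0, 0, 0], [0, 0, 0, 0, 0, 0]]]'

```text
clock: 23.08
position: [0.6011, -0.3037, 0.1277]
tool_rot: [3.141, -0.001, 1.509]
force: [0.2, 0.1, -0.5]
grip_width: 0.0603
```

```bash
python3 go.py 0.6025 -0.3045 0.0095 86.4; python3 look.py a4
```

```text
t 23.1 pos [ 0.6011 -0.3037  0.1277] rpy [180.   -0.   86.5] q [ 0.15  0.75  0.37  1.56 -0.32  0.9   0.57] w 0.0603 F [ 0.2  0.1 -0.5]
shift cm [-0.07  0.14 11.82] turn [ 0.  -0.   0.1]
top 140.0 [338. 183.] [10. 16.] 90.0 [ 0.598 -0.137  0.024]
top 147.0 [364. 182.] [17.   9.9] 45.0 [ 0.6   -0.213  0.024]
```

View pics/a4S.png

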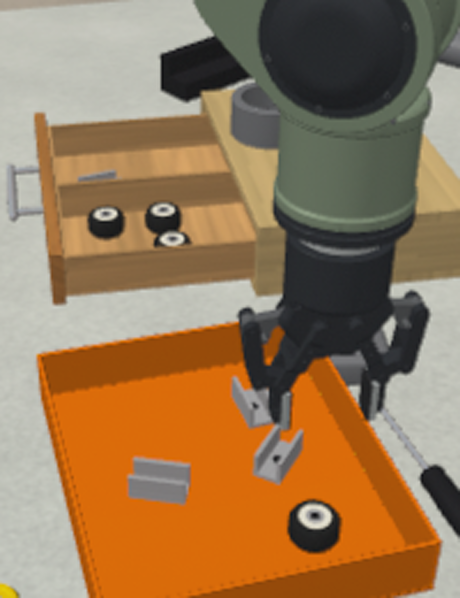

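View pics/a4T.png

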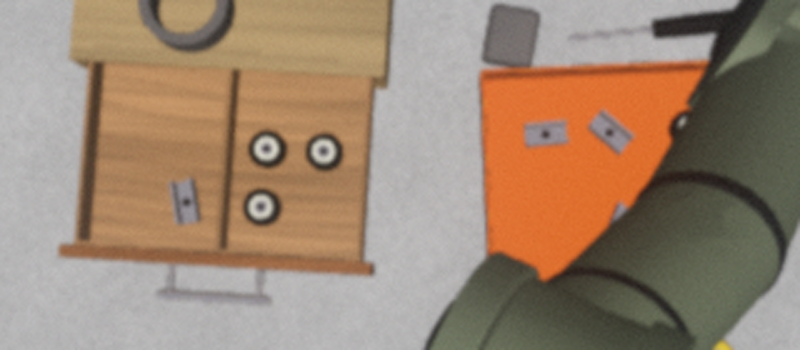

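Emit:
servo_tool --rows '[[[0, 0.1, 3, 0, 0, 0], [0, 0, 4, 0, 0, 0], [0, 0, 2, 0, 0, 0], [0, 0, 1, 0, 0, 0], [0, 0, 0, 0, 0, 0]]]'

```text
clock: 23.8
position: [0.6018, -0.3054, 0.0276]
tool_rot: [-3.142, 0.0, 1.508]
force: [0.7, 0.1, 0.2]
grip_width: 0.0602
```

```bash
python3 go.py 0.6025 -0.3045 0.0095 86.4
```

```text
t 23.8 pos [ 0.6018 -0.3054  0.0276] rpy [-180.     0.    86.4] q [ 0.19  0.88  0.31  1.59 -0.36  0.73  0.61] w 0.0602 F [0.7 0.1 0.2]
shift cm [0.09 0.07 1.81] turn [-0.  0. -0.]
```

Emit:
servo_tool --rows '[[[0, 0, 0.9, 0, 0, 0], [0, 0, 0.9, 0, 0, 0], [0, 0, 0, 0, 0, 0]]]'

```text
clock: 24.18
position: [0.6013, -0.3051, 0.0086]
tool_rot: [-3.141, -0.0, 1.507]
force: [-0.4, 0.4, -0.4]
grip_width: 0.0601
```

Emit:
servo_tool --rows '[[[0, 0, 0, 0, 0, 0], [0, 0, 0, 0, 0, 0], [0, 0, 0, 0, 0, 0], [0, 0, 0, 0, 0, 0]]]' --grip -1

```text
clock: 24.68
position: [0.6018, -0.3055, 0.0099]
tool_rot: [3.141, 0.0, 1.507]
force: [-1.3, 0.9, 6.6]
grip_width: 0.0424
```

Emit:
servo_tool --rows '[[[0, 0, -1, 0, 0, 0], [0, 0, -3, 0, 0, 0], [0, 0, -4, 0, 0, 0], [0, 0, -4, 0, 0, 0], [0, 0, 0, 0, 0, 0]]]'

```text
clock: 25.3
position: [0.6031, -0.3062, 0.1332]
tool_rot: [3.137, 0.002, 1.507]
force: [-0.3, 0.2, -0.7]
grip_width: 0.0421
```

```bash
python3 go.py 0.508 0.1265 0.13 86.4; python3 look.py a5
```

```text
t 25.3 pos [ 0.6031 -0.3062  0.1332] rpy [1.797e+02 1.000e-01 8.640e+01] q [ 0.15  0.74  0.37  1.55 -0.32  0.9   0.57] w 0.0421 F [-0.3  0.2 -0.7]
shift cm [ 42.58 -12.23   0.18] turn [ 0.3  0.1 -0. ]
top 140.5 [338. 183.] [10. 16.] 90.0 [ 0.598 -0.137  0.024]
top 146.0 [363.8 182. ] [16.9  9.8] 40.6 [ 0.6   -0.213  0.024]
```

View pics/a5S.png

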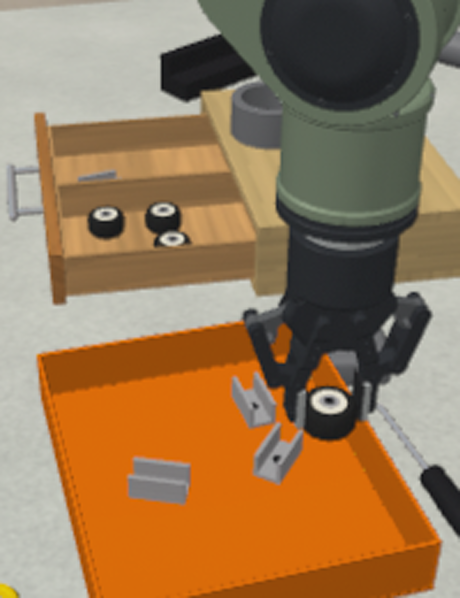

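Run:
```python
from h import *
im,f=load("top")
for u,v,z in [(266,148,.044),(324,152,.044),(261,207,.044),(290,258,.065),(290,252,.065),(366,262,.065)]: print(px2w(f,120+u/2.5,130+v/2.5,z).round(4))
crop(im,190,160,290,250,6,"drw")
```

```text
[0.5796 0.1897 0.044 ]
[0.5744 0.1219 0.044 ]
[0.5107 0.1952 0.044 ]
[0.4509 0.1586 0.065 ]
[0.4577 0.1586 0.065 ]
[0.4459 0.0719 0.065 ]
```

View pics/drw.png

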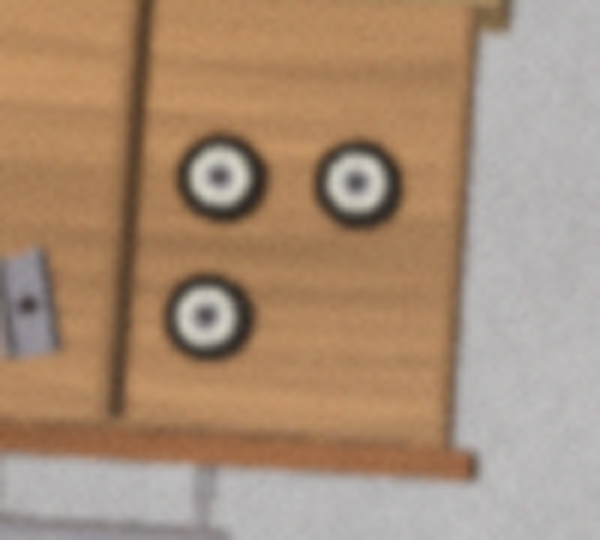

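Emit:
servo_tool --rows '[[[4, -1.2, 0, 0, 0, 0], [5.2, -1.58, 0, 0, 0, 0], [5.2, -1.58, 0, 0, 0, 0], [5.2, -1.58, 0, 0, 0, 0], [5.2, -1.58, 0, 0, 0, 0]]]'

```text
clock: 26.02
position: [0.5412, -0.0514, 0.1285]
tool_rot: [-3.14, 0.0, 1.507]
force: [1.5, 0.6, -0.8]
grip_width: 0.0415
```

Emit:
servo_tool --rows '[[[5.2, -1.58, 0, 0, 0, 0], [5.2, -1.58, 0, 0, 0, 0], [4.5, -1.4, 0, 0, 0, 0], [2.5, -0.8, 0, 0, 0, 0], [0.3, 0, 0, 0, 0, 0]]]'

```text
clock: 26.65
position: [0.499, 0.1288, 0.1285]
tool_rot: [-3.14, 0.0, 1.511]
force: [0.3, -0.3, -0.4]
grip_width: 0.0423
```

Emit:
servo_tool --rows '[[[0, 0, 0, 0, 0, 0], [0, 0, 0, 0, 0, 0]]]'

```text
clock: 26.9
position: [0.5001, 0.1258, 0.1291]
tool_rot: [-3.141, 0.001, 1.506]
force: [0.0, -0.5, -1.3]
grip_width: 0.0418
```

```bash
python3 go.py 0.501 0.126 0.028 86.4
```

```text
t 26.9 pos [0.5001 0.1258 0.1291] rpy [-180.     0.    86.3] q [-0.66  0.53  0.41  1.99 -0.32  0.68 -0.12] w 0.0418 F [ 0.  -0.5 -1.3]
shift cm [ 0.03  0.09 10.11] turn [-0.   0.  -0.1]
```

Emit:
servo_tool --rows '[[[0, 0.1, 3, 0, 0, 0], [0, 0, 3, 0, 0, 0], [0, 0, 2, 0, 0, 0], [0, 0, 1, 0, 0, 0], [0, 0, 0, 0, 0, 0]]]'

```text
clock: 27.52
position: [0.501, 0.1263, 0.0391]
tool_rot: [-3.141, 0.0, 1.507]
force: [0.1, 0.5, -0.2]
grip_width: 0.0423
```

```bash
python3 go.py 0.501 0.126 0.027 86.4; python3 look.py a6
```

```text
t 27.5 pos [0.501  0.1263 0.0391] rpy [-180.     0.    86.3] q [-0.58  0.68  0.3   2.03 -0.41  0.49 -0.04] w 0.0423 F [ 0.1  0.5 -0.2]
shift cm [-0.03  0.01  1.21] turn [-0.   0.  -0.1]
top 141.0 [368.  220.3] [ 9.5 17.3] 21.8 [ 0.487 -0.223  0.024]
top 140.5 [338. 183.] [10. 16.] 90.0 [ 0.598 -0.137  0.024]
top 147.0 [363.9 182. ] [17.   9.8] 40.6 [ 0.6   -0.213  0.024]
```

View pics/a6S.png

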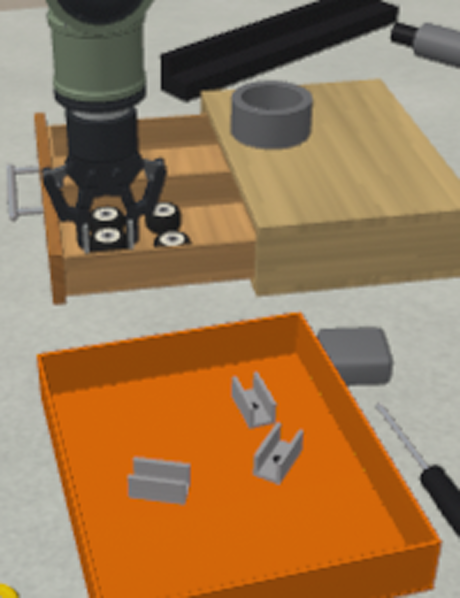

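Emit:
servo_tool --rows '[[[0, 0.4, 0, 0, 0, 0], [0, 0, 0.4, 0, 0, 0], [0, 0, 0.3, 0, 0, 0], [0, 0, 0, 0, 0, 0]]]'

```text
clock: 28.12
position: [0.5048, 0.1266, 0.032]
tool_rot: [-3.141, 0.0, 1.507]
force: [0.3, 0.1, -0.5]
grip_width: 0.0419
```

```bash
python3 go.py 0.505 0.126 0.027 86.4
python3 - <<'E'
from h import *
im,f=shot("side"); crop(im,195,130,295,210,7,"a7")
E
```

```text
t 28.1 pos [0.5048 0.1266 0.032 ] rpy [-180.     0.    86.4] q [-0.57  0.7   0.29  2.02 -0.41  0.48 -0.04] w 0.0419 F [ 0.3  0.1 -0.5]
shift cm [-0.06  0.02  0.5 ] turn [-0.  0. -0.]
```

View pics/a7.png

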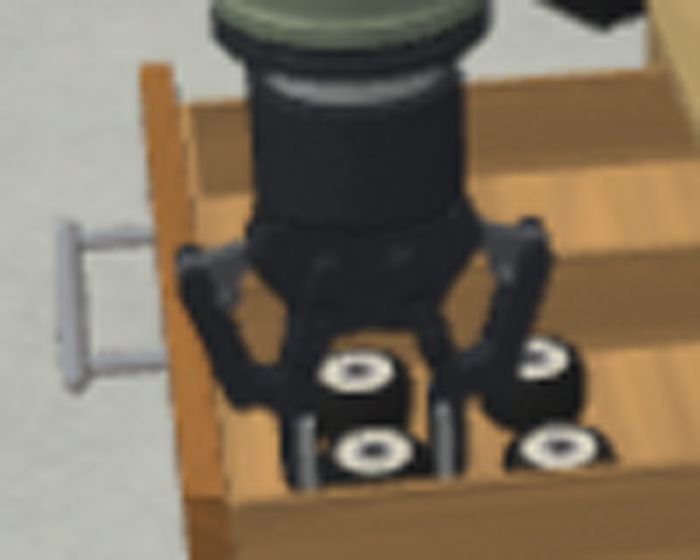

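Emit:
servo_tool --rows '[[[0, 0, 0.25, 0, 0, 0], [0, 0, 0.2, 0, 0, 0], [0, 0, 0, 0, 0, 0]]]'

```text
clock: 28.55
position: [0.5049, 0.1266, 0.0276]
tool_rot: [-3.141, 0.0, 1.507]
force: [-1.0, 0.1, -0.8]
grip_width: 0.0418
```

Emit:
servo_tool --rows '[[[0, 0, 0, 0, 0, 0], [0, 0, 0, 0, 0, 0], [0, 0, 0, 0, 0, 0]]]' --grip 0.21

```text
clock: 28.92
position: [0.5051, 0.1267, 0.0279]
tool_rot: [3.141, -0.0, 1.507]
force: [0.7, -0.6, 0.9]
grip_width: 0.0517
```

Emit:
servo_tool --rows '[[[0, 0, -2, 0, 0, 0], [0, 0, -4, 0, 0, 0], [0, 0, -4, 0, 0, 0], [0, 0, 0, 0, 0, 0]]]'

```text
clock: 29.42
position: [0.5062, 0.1271, 0.1302]
tool_rot: [3.138, -0.002, 1.508]
force: [-0.4, -0.8, -0.5]
grip_width: 0.0515
```

```bash
python3 go.py 0.598 -0.137 0.13 86.4
```

```text
t 29.4 pos [0.5062 0.1271 0.1302] rpy [ 1.798e+02 -1.000e-01  8.640e+01] q [-0.66  0.54  0.41  1.98 -0.33  0.68 -0.11] w 0.0515 F [-0.4 -0.8 -0.5]
shift cm [-2.578e+01  1.083e+01  1.000e-02] turn [ 0.2 -0.1 -0. ]
```

Emit:
servo_tool --rows '[[[-4, 1.6, 0, 0, 0, 0], [-5.2, 2.2, 0, 0, 0, 0], [-5.2, 2.2, 0, 0, 0, 0], [-5.2, 2.2, 0, 0, 0, 0], [-4.2, 1.8, 0, 0, 0, 0]]]' --grip 0.06

```text
clock: 30.05
position: [0.5897, -0.1195, 0.127]
tool_rot: [-3.141, 0.0, 1.506]
force: [0.1, 0.8, 0.1]
grip_width: 0.0451
```

Emit:
servo_tool --rows '[[[-2, 0.8, 0, 0, 0, 0], [0, 0, 0, 0, 0, -10.3], [0, 0, 0, 0, 0, 0], [0, 0, 0, 0, 0, 0]]]'

```text
clock: 30.55
position: [0.5963, -0.1369, 0.1275]
tool_rot: [-3.141, -0.001, 1.684]
force: [0.2, 1.0, -0.1]
grip_width: 0.0452
```

```bash
python3 go.py 0.598 -0.137 0.009 96.7; python3 look.py a8
```

```text
t 30.6 pos [ 0.5963 -0.1369  0.1275] rpy [-180.    -0.    96.5] q [-0.1   0.65  0.34  1.74 -0.28  0.8   0.49] w 0.0452 F [ 0.2  1.  -0.1]
shift cm [-0.03  0.18 11.85] turn [-0.  -0.  -0.2]
```

View pics/a8S.png

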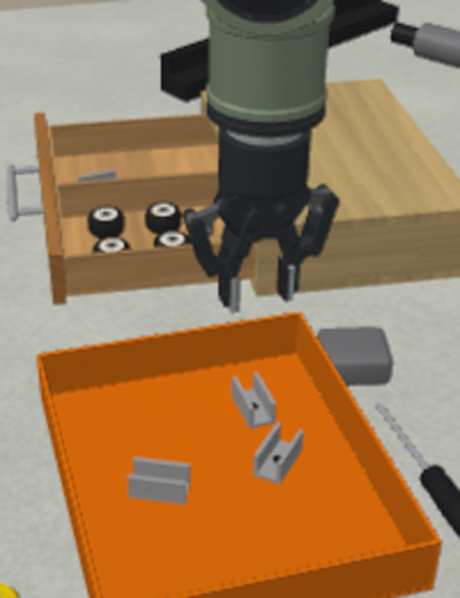

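View pics/a8T.png

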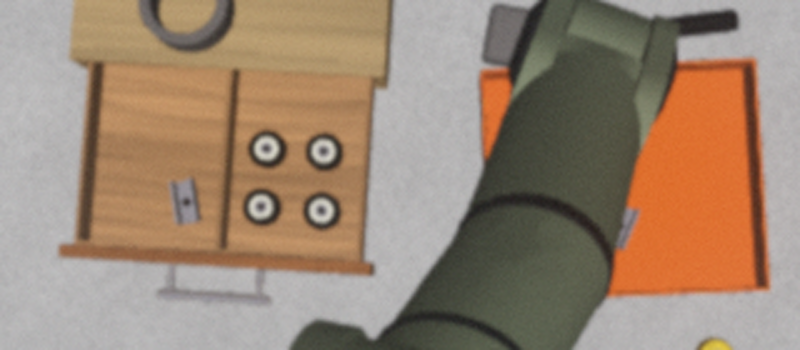

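Emit:
servo_tool --rows '[[[0, 0.15, 3, 0, 0, 0], [0, 0, 3, 0, 0, 0], [0, 0, 3, 0, 0, 0], [0, 0, 1, 0, 0, 0], [0, 0, 0, 0, 0, 0]]]'

```text
clock: 31.28
position: [0.5978, -0.1374, 0.0278]
tool_rot: [-3.141, 0.0, 1.687]
force: [-0.0, 0.8, 0.4]
grip_width: 0.0451
```

```bash
python3 go.py 0.598 -0.137 0.009 96.7
python3 - <<'E'
from h import *
im,f=shot("side"); crop(im,250,190,390,310,5.5,"a9")
E
```

```text
t 31.3 pos [ 0.5978 -0.1374  0.0278] rpy [-180.     0.    96.6] q [-0.05  0.8   0.27  1.77 -0.34  0.62  0.53] w 0.0451 F [-0.   0.8  0.4]
shift cm [0.04 0.02 1.88] turn [-0.   0.  -0.1]
```

View pics/a9.png

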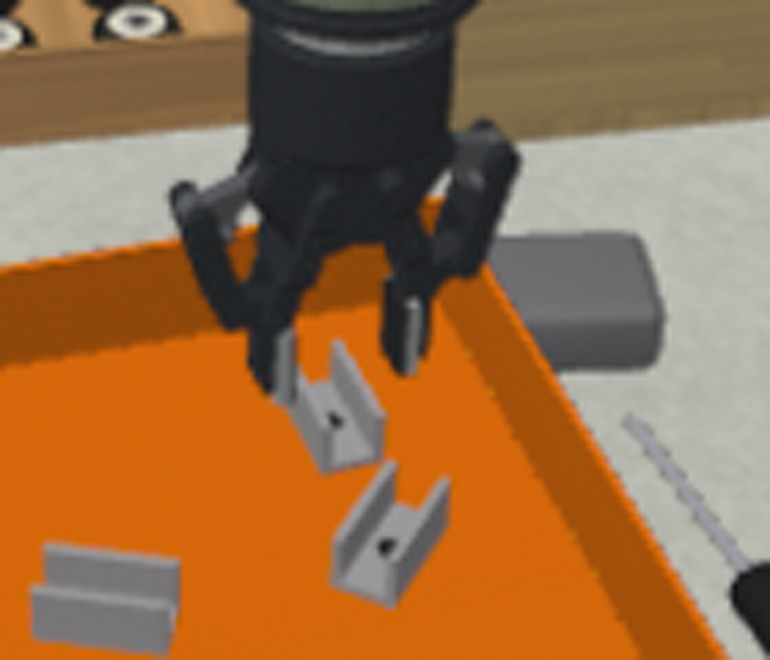

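Emit:
servo_tool --rows '[[[0, 0, 0.9, 0, 0, 0], [0, 0, 0.9, 0, 0, 0], [0, 0, 0, 0, 0, 0]]]'

```text
clock: 31.7
position: [0.5975, -0.1374, 0.0091]
tool_rot: [-3.141, -0.0, 1.687]
force: [-0.4, -0.7, -0.3]
grip_width: 0.0455
```

Emit:
servo_tool --rows '[[[0, 0, 0, 0, 0, 0], [0, 0, 0, 0, 0, 0], [0, 0, 0, 0, 0, 0], [0, 0, 0, 0, 0, 0]]]' --grip -1

```text
clock: 32.2
position: [0.5981, -0.1376, 0.0102]
tool_rot: [3.141, 0.0, 1.687]
force: [-1.0, 0.5, 6.2]
grip_width: 0.0247
```

Emit:
servo_tool --rows '[[[0, 0, -1, 0, 0, 0], [0, 0, -3, 0, 0, 0], [0, 0, -4, 0, 0, 0], [0, 0, -4, 0, 0, 0], [0, 0, 0, 0, 0, 0]]]'

```text
clock: 32.83
position: [0.5994, -0.1378, 0.1331]
tool_rot: [3.137, 0.001, 1.687]
force: [-0.2, -0.0, -1.3]
grip_width: 0.0245
```

```bash
python3 go.py 0.583 0.277 0.13 86.4
python3 - <<'E'
from h import *
im,f=shot("side"); crop(im,250,140,390,310,4,"b2")
E
```

```text
t 32.8 pos [ 0.5994 -0.1378  0.1331] rpy [1.797e+02 1.000e-01 9.670e+01] q [-0.1   0.65  0.34  1.73 -0.28  0.81  0.49] w 0.0245 F [-0.2 -0.  -1.3]
shift cm [41.39  3.19  0.28] turn [ 0.3  0.  10.3]
```

View pics/b2.png

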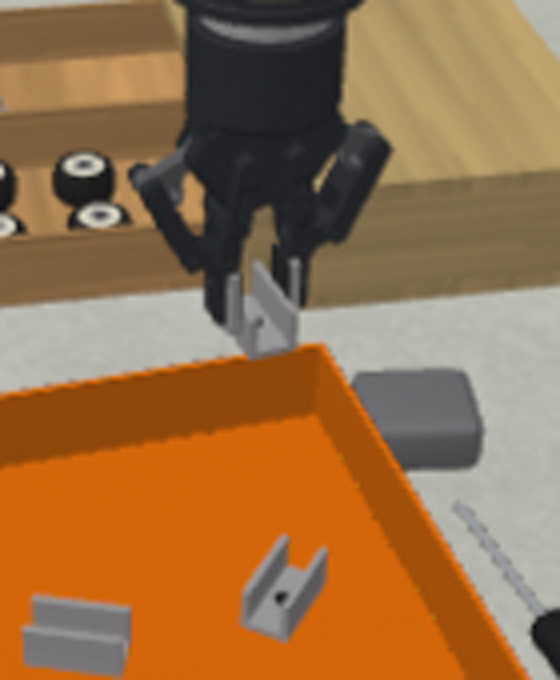

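Emit:
servo_tool --rows '[[[0, 0, 0, 0, 0, 10.3], [4, -0.4, 0, 0, 0, 0], [5, -0.5, 0, 0, 0, 0], [5, -0.5, 0, 0, 0, 0], [5, -0.5, 0, 0, 0, 0]]]'

```text
clock: 33.5
position: [0.5902, 0.0549, 0.1289]
tool_rot: [-3.14, 0.0, 1.507]
force: [0.5, -0.1, -0.4]
grip_width: 0.025
```

Emit:
servo_tool --rows '[[[5, -0.5, 0, 0, 0, 0], [5, -0.5, 0, 0, 0, 0], [5, -0.6, 0, 0, 0, 0], [4, -0.5, 0, 0, 0, 0], [3, -0.2, 0, 0, 0, 0]]]'

```text
clock: 34.12
position: [0.5808, 0.2763, 0.1286]
tool_rot: [-3.14, 0.001, 1.509]
force: [-0.3, -0.6, -1.1]
grip_width: 0.0247
```

Emit:
servo_tool --rows '[[[0.3, 0, 0, 0, 0, 0], [0, 0, 0, 0, 0, 0], [0, 0, 0, 0, 0, 0]]]'

```text
clock: 34.5
position: [0.5823, 0.2759, 0.1296]
tool_rot: [-3.141, 0.001, 1.506]
force: [-0.6, 0.4, -1.3]
grip_width: 0.0248
```

```bash
python3 go.py 0.583 0.277 0.027 86.4; python3 look.py b3
```

```text
t 34.5 pos [0.5823 0.2759 0.1296] rpy [-180.     0.    86.3] q [-0.8   0.71  0.42  1.65 -0.35  0.86 -0.3 ] w 0.0248 F [-0.6  0.4 -1.3]
shift cm [ 0.12  0.07 10.26] turn [-0.   0.  -0.1]
top 141.0 [367.9 220.3] [ 9.7 17.3] 21.8 [ 0.487 -0.223  0.024]
top 146.0 [363.9 182. ] [17.   9.8] 40.6 [ 0.6   -0.213  0.024]
```

View pics/b3S.png

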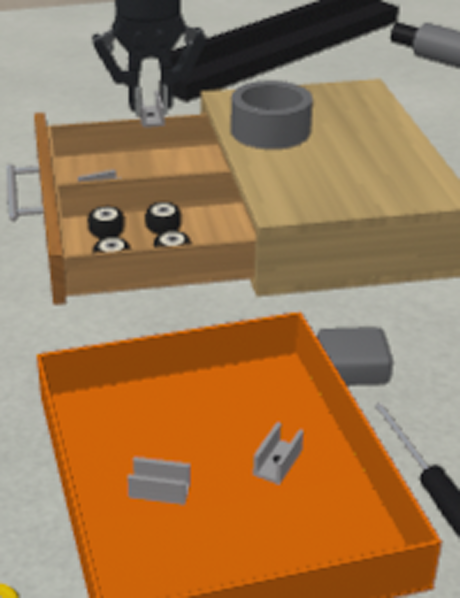

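Emit:
servo_tool --rows '[[[0, 0, 3, 0, 0, 0], [0, 0, 3, 0, 0, 0], [0, 0, 3, 0, 0, 0], [0, 0, 0.9, 0, 0, 0], [0, 0, 0, 0, 0, 0]]]'

```text
clock: 35.22
position: [0.5823, 0.2769, 0.031]
tool_rot: [-3.141, 0.0, 1.507]
force: [-0.4, -0.1, -0.5]
grip_width: 0.0248
```

Emit:
servo_tool --rows '[[[0, 0, 0.3, 0, 0, 0], [0, 0, 0, 0, 0, 0]]]'

```text
clock: 35.48
position: [0.5825, 0.2775, 0.0285]
tool_rot: [3.141, -0.001, 1.508]
force: [0.5, 0.6, -0.8]
grip_width: 0.0244
```

```bash
python3 go.py 0.583 0.277 0.027 86.4; python3 look.py b4
```

```text
t 35.5 pos [0.5825 0.2775 0.0285] rpy [180.   -0.   86.4] q [-0.76  0.84  0.35  1.68 -0.41  0.69 -0.26] w 0.0244 F [ 0.5  0.6 -0.8]
shift cm [-0.05  0.06  0.15] turn [ 0. -0. -0.]
top 141.0 [368.  220.3] [ 9.5 17.3] 21.8 [ 0.487 -0.223  0.024]
top 146.0 [363.8 182.1] [16.9  9.9] 40.6 [ 0.6   -0.213  0.024]
```

View pics/b4S.png

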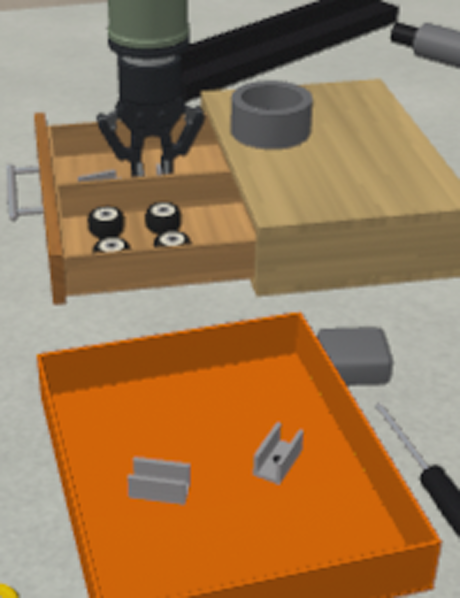

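Release (open to ~38 mm), lift, head to the next clip.

Emit:
servo_tool --rows '[[[0, 0, 0.15, 0, 0, 0], [0, 0, 0, 0, 0, 0], [0, 0, 0, 0, 0, 0], [0, 0, 0, 0, 0, 0]]]' --grip -0.1

```text
clock: 36.08
position: [0.5822, 0.2773, 0.0263]
tool_rot: [3.142, 0.0, 1.508]
force: [-0.1, 0.2, -0.2]
grip_width: 0.0385
```

Emit:
servo_tool --rows '[[[0, 0, -2, 0, 0, 0], [0, 0, -4, 0, 0, 0], [0, 0, -4, 0, 0, 0], [0, 0, 0, 0, 0, 0]]]'

```text
clock: 36.58
position: [0.5838, 0.2779, 0.1307]
tool_rot: [3.137, -0.003, 1.507]
force: [-0.2, -0.2, -1.2]
grip_width: 0.0383
```

```bash
python3 go.py 0.600 -0.213 0.13 86.4
python3 - <<'E'
from h import *
im,f=load("top")
# clip contours from the last clear view
c=cv2.resize(im[165:240,340:400],None,fx=8,fy=8,interpolation=cv2.INTER_CUBIC); cv2.imwrite("pics/clips.png",c)
E
```

```text
t 36.6 pos [0.5838 0.2779 0.1307] rpy [179.7  -0.2  86.4] q [-0.8   0.71  0.42  1.65 -0.36  0.86 -0.3 ] w 0.0383 F [-0.2 -0.2 -1.2]
shift cm [-48.89   4.73  -0.07] turn [ 0.3 -0.2 -0. ]
```

View pics/clips.png

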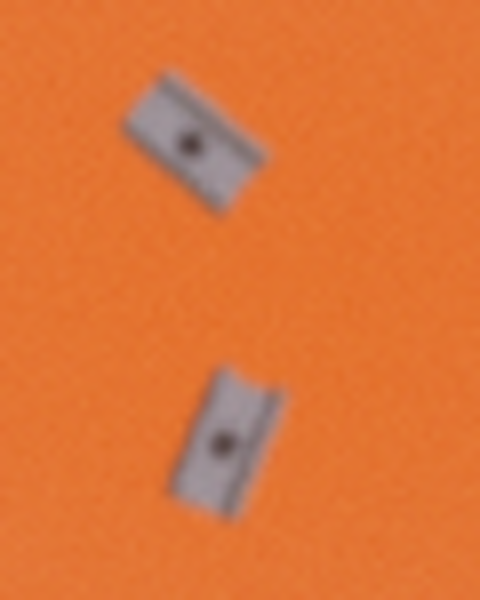

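Run:
```python
from h import *
im,f=load("top")
for u,v in [(363.75,183.1),(367.9,220.4)]: print(px2w(f,u,v,.008).round(4))
```

```text
[ 0.5988 -0.2147  0.008 ]
[ 0.4877 -0.2249  0.008 ]
```

Emit:
servo_tool --rows '[[[-4, 0.4, 0, 0, 0, 0], [-5.4, 0.5, 0, 0, 0, 0], [-5.4, 0.5, 0, 0, 0, 0], [-5.4, 0.5, 0, 0, 0, 0], [-5.4, 0.5, 0, 0, 0, 0]]]' --grip 0.06

```text
clock: 37.2
position: [0.5897, 0.0186, 0.1267]
tool_rot: [3.141, -0.0, 1.508]
force: [-0.0, -0.9, 0.4]
grip_width: 0.0453
```

Emit:
servo_tool --rows '[[[-5.4, 0.5, 0, 0, 0, 0], [-5.4, 0.5, 0, 0, 0, 0], [-5.4, 0.5, 0, 0, 0, 0], [-5, 0.5, 0, 0, 0, 0], [-2, 0.2, 0, 0, 0, 0]]]'

```text
clock: 37.83
position: [0.5964, -0.2161, 0.1268]
tool_rot: [3.141, 0.001, 1.504]
force: [-0.0, 1.3, 0.6]
grip_width: 0.045
```

Emit:
servo_tool --rows '[[[0, 0, 0, 0, 0, 9.35], [0, 0, 0, 0, 0, 9.35], [0, 0, 0, 0, 0, 9.35], [0, 0, 0, 0, 0, 9.35], [0, 0, 0, 0, 0, 0]]]'

```text
clock: 38.45
position: [0.5973, -0.2117, 0.1263]
tool_rot: [-3.141, 0.0, 0.856]
force: [0.3, -0.2, 0.8]
grip_width: 0.0452
```

```bash
python3 go.py 0.598 -0.213 0.0095 49; python3 look.py b5
```

```text
t 38.5 pos [ 0.5973 -0.2117  0.1263] rpy [-180.     0.    49.1] q [-0.11  0.73  0.56  1.68 -0.48  0.87 -0.06] w 0.0452 F [ 0.3 -0.2  0.8]
shift cm [-0.04  0.14 11.68] turn [-0.   0.   0.1]
```

View pics/b5S.png

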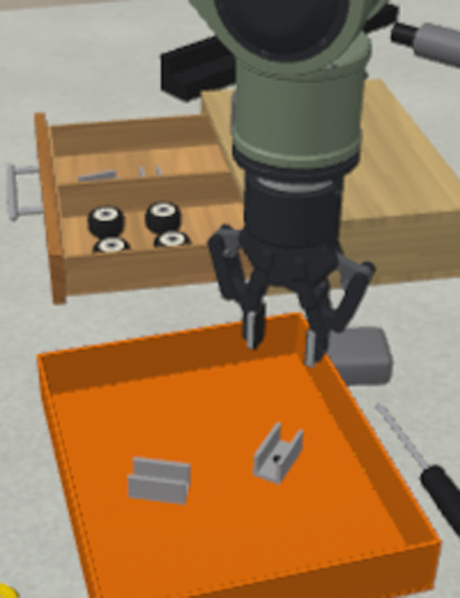

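View pics/b5T.png

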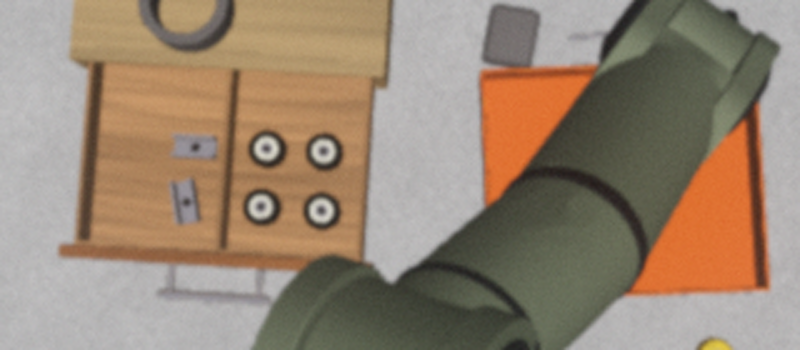

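Emit:
servo_tool --rows '[[[-0.1, 0.3, 3, 0, 0, 0], [0, 0, 3, 0, 0, 0], [0, 0, 3, 0, 0, 0], [0, 0, 0.9, 0, 0, 0], [0, 0, 0, 0, 0, 0]]]'

```text
clock: 39.17
position: [0.5988, -0.2154, 0.0276]
tool_rot: [-3.141, 0.0, 0.856]
force: [-0.7, 0.9, 0.6]
grip_width: 0.0453
```

```bash
python3 go.py 0.5993 -0.2138 0.0095 49
python3 - <<'E'
from h import *
im,f=shot("side"); crop(im,250,190,390,310,5.5,"b6")
E
```

```text
t 39.2 pos [ 0.5988 -0.2154  0.0276] rpy [-180.    0.   49.] q [-0.05  0.86  0.47  1.71 -0.56  0.7   0.  ] w 0.0453 F [-0.7  0.9  0.6]
shift cm [ 0.16 -0.07  1.81] turn [-0.  0.  0.]
```

View pics/b6.png

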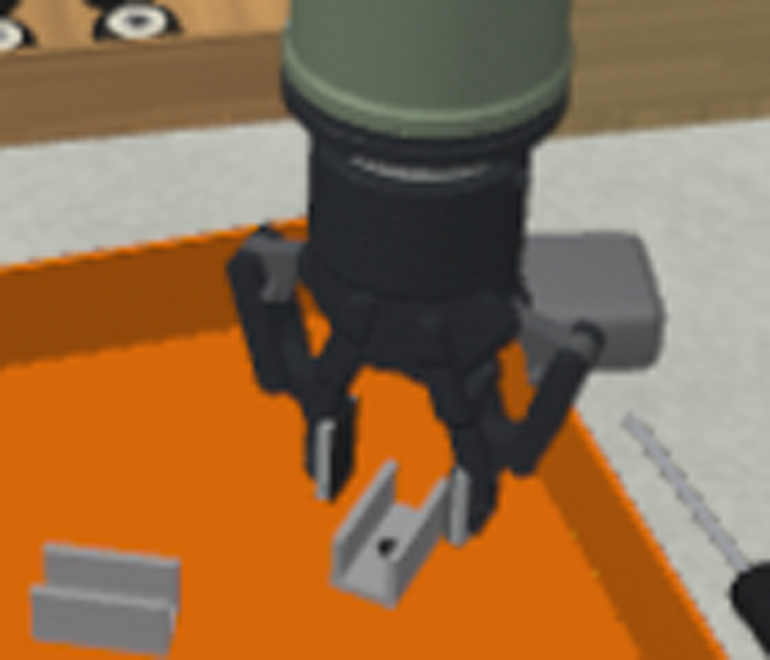

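Aligned; lower, grip, lift.

Emit:
servo_tool --rows '[[[0.1, 0, 0.9, 0, 0, 0], [0, 0, 0.9, 0, 0, 0], [0, 0, 0, 0, 0, 0]]]'

```text
clock: 39.6
position: [0.5991, -0.2144, 0.0086]
tool_rot: [-3.141, 0.0, 0.855]
force: [0.3, 0.5, -0.1]
grip_width: 0.0453
```

Emit:
servo_tool --rows '[[[0, 0, 0, 0, 0, 0], [0, 0, 0, 0, 0, 0], [0, 0, 0, 0, 0, 0], [0, 0, 0, 0, 0, 0]]]' --grip -1

```text
clock: 40.1
position: [0.5997, -0.2147, 0.0097]
tool_rot: [3.141, -0.0, 0.855]
force: [-1.7, 0.2, 6.6]
grip_width: 0.0249
```

Emit:
servo_tool --rows '[[[0, 0, -1, 0, 0, 0], [0, 0, -3, 0, 0, 0], [0, 0, -4, 0, 0, 0], [0, 0, -4, 0, 0, 0], [0, 0, 0, 0, 0, 0]]]'

```text
clock: 40.72
position: [0.6007, -0.2151, 0.1326]
tool_rot: [3.137, -0.002, 0.855]
force: [1.0, -0.0, -1.0]
grip_width: 0.0247
```

Emit:
servo_tool --rows '[[[0, 0, 0, 0, 0, -9.35], [0, 0, 0, 0, 0, -9.35], [0, 0, 0, 0, 0, -9.35], [0, 0, 0, 0, 0, -9.35], [0, 0, 0, 0, 0, 0]]]'

```text
clock: 41.35
position: [0.5991, -0.2146, 0.1289]
tool_rot: [-3.141, -0.001, 1.506]
force: [0.3, 0.2, -0.7]
grip_width: 0.0248
```

```bash
python3 go.py 0.587 0.345 0.13 86.4; python3 look.py b7
```

```text
t 41.4 pos [ 0.5991 -0.2146  0.1289] rpy [-180.    -0.    86.3] q [ 0.    0.69  0.39  1.67 -0.33  0.84  0.46] w 0.0248 F [ 0.3  0.2 -0.7]
shift cm [55.76 -4.81 -0.07] turn [-0.  -0.  -0.1]
```

View pics/b7S.png

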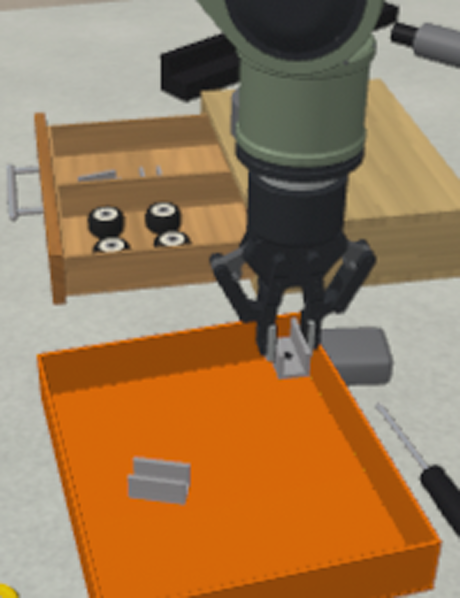

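Emit:
servo_tool --rows '[[[4, -0.3, 0, 0, 0, 0], [5.4, -0.45, 0, 0, 0, 0], [5.4, -0.45, 0, 0, 0, 0], [5.4, -0.45, 0, 0, 0, 0], [5.4, -0.45, 0, 0, 0, 0]]]'

```text
clock: 42.08
position: [0.5944, 0.0441, 0.1292]
tool_rot: [-3.141, 0.0, 1.504]
force: [0.5, 0.2, -0.7]
grip_width: 0.0247
```

Emit:
servo_tool --rows '[[[5.4, -0.45, 0, 0, 0, 0], [5.4, -0.45, 0, 0, 0, 0], [5.4, -0.45, 0, 0, 0, 0], [5.4, -0.45, 0, 0, 0, 0], [5.4, -0.45, 0, 0, 0, 0]]]'

```text
clock: 42.7
position: [0.5889, 0.3151, 0.1291]
tool_rot: [-3.142, 0.0, 1.504]
force: [1.2, -1.0, -0.6]
grip_width: 0.0248
```

Emit:
servo_tool --rows '[[[2.5, -0.3, 0, 0, 0, 0], [0.6, 0, 0, 0, 0, 0], [0, 0, 0, 0, 0, 0], [0, 0, 0, 0, 0, 0]]]'

```text
clock: 43.2
position: [0.5888, 0.3425, 0.1295]
tool_rot: [3.141, 0.001, 1.505]
force: [0.2, -0.2, -0.8]
grip_width: 0.0245
```

```bash
python3 go.py 0.587 0.345 0.027 86.4
```

```text
t 43.2 pos [0.5888 0.3425 0.1295] rpy [180.    0.   86.2] q [-0.87  0.77  0.42  1.54 -0.37  0.92 -0.39] w 0.0245 F [ 0.2 -0.2 -0.8]
shift cm [ 0.25 -0.2  10.24] turn [ 0.   0.  -0.2]
```

Emit:
servo_tool --rows '[[[0.2, -0.2, 3, 0, 0, 0], [0, 0, 3, 0, 0, 0], [0, 0, 3, 0, 0, 0], [0, 0, 1, 0, 0, 0], [0, 0, 0, 0, 0, 0]]]'

```text
clock: 43.82
position: [0.5867, 0.3456, 0.0295]
tool_rot: [-3.141, 0.0, 1.506]
force: [0.4, 0.5, -0.7]
grip_width: 0.0248
```

Emit:
servo_tool --rows '[[[0, 0, 0.2, 0, 0, 0], [0, 0, 0, 0, 0, 0]]]'

```text
clock: 44.08
position: [0.5867, 0.3466, 0.0281]
tool_rot: [3.141, -0.001, 1.507]
force: [-0.1, 0.1, -1.2]
grip_width: 0.0246
```

```bash
python3 go.py 0.587 0.345 0.0265 86.4;python3 look.py b8
```

```text
t 44.1 pos [0.5867 0.3466 0.0281] rpy [180.   -0.   86.4] q [-0.84  0.89  0.36  1.58 -0.42  0.75 -0.36] w 0.0246 F [-0.1  0.1 -1.2]
shift cm [-0.16  0.04  0.16] turn [ 0. -0. -0.]
top 141.0 [368.  220.3] [ 9.5 17.3] 21.8 [ 0.487 -0.223  0.024]
```

View pics/b8S.png

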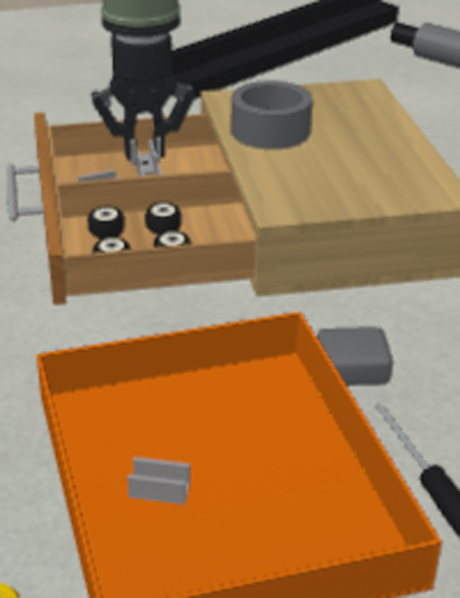

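Emit:
servo_tool --rows '[[[0, 0, 0.15, 0, 0, 0], [0, 0, 0, 0, 0, 0], [0, 0, 0, 0, 0, 0], [0, 0, 0, 0, 0, 0]]]' --grip -0.1

```text
clock: 44.68
position: [0.5864, 0.3465, 0.0258]
tool_rot: [3.142, -0.0, 1.508]
force: [0.8, 0.2, -0.1]
grip_width: 0.0385
```

Emit:
servo_tool --rows '[[[0, 0, -2, 0, 0, 0], [0, 0, -4, 0, 0, 0], [0, 0, -4, 0, 0, 0], [-3, -0.3, 0, 0, 0, 0], [-5.4, -0.6, 0, 0, 0, 0]]]'

```text
clock: 45.3
position: [0.5722, 0.2639, 0.1275]
tool_rot: [3.14, -0.002, 1.51]
force: [1.1, -1.4, -0.5]
grip_width: 0.0383
```

Emit:
servo_tool --rows '[[[-5.4, -0.6, 0, 0, 0, 0], [-5.4, -0.6, 0, 0, 0, 0], [-5.4, -0.6, 0, 0, 0, 0], [-5.4, -0.6, 0, 0, 0, 0], [-5.4, -0.6, 0, 0, 0, 0]]]' --grip 0.06

```text
clock: 45.92
position: [0.5251, -0.0061, 0.1272]
tool_rot: [3.14, -0.001, 1.507]
force: [0.8, -0.6, -0.7]
grip_width: 0.0453
```

Emit:
servo_tool --rows '[[[-5.4, -0.6, 0, 0, 0, 0], [-5.4, -0.6, 0, 0, 0, 0], [-5.4, -0.6, 0, 0, 0, 0], [-4, -0.5, 0, 0, 0, 0], [-1.5, -0.2, 0, 0, 0, 0]]]'

```text
clock: 46.55
position: [0.4859, -0.2221, 0.1271]
tool_rot: [3.14, 0.001, 1.504]
force: [-0.5, 1.3, 0.2]
grip_width: 0.0454
```

Emit:
servo_tool --rows '[[[0, 0, 0, 0, 0, -10.4], [0, 0, 0, 0, 0, -10.4], [0, 0, 0, 0, 0, -10.4], [0, 0, 0, 0, 0, -10.4], [0, 0, 0, 0, 0, -10.4]]]'

```text
clock: 47.18
position: [0.4869, -0.2188, 0.1267]
tool_rot: [3.141, 0.001, 2.422]
force: [-0.2, 0.2, 0.7]
grip_width: 0.0449
```

Emit:
servo_tool --rows '[[[0, 0, 0, 0, 0, -10.4], [0, 0, 0, 0, 0, -10], [0, 0, 0, 0, 0, 0], [0, 0, 0, 0, 0, 0]]]'

```text
clock: 47.68
position: [0.4866, -0.2193, 0.1262]
tool_rot: [-3.142, 0.0, 2.767]
force: [0.1, -0.3, 0.1]
grip_width: 0.0452
```

```bash
python3 go.py 0.487 -0.2238 0.0095 158.8;python3 look.py b9
```

```text
t 47.7 pos [ 0.4866 -0.2193  0.1262] rpy [-180.     0.   158.6] q [ 0.28  0.52  0.04  1.94 -0.03  0.68  1.54] w 0.0452 F [ 0.1 -0.3  0.1]
shift cm [-0.2  -0.4  11.67] turn [-0.   0.  -0.2]
top 1662.5 [379.3 204.4] [34.4 71.4] 43.5 [ 0.534 -0.257  0.024]
```

View pics/b9S.png

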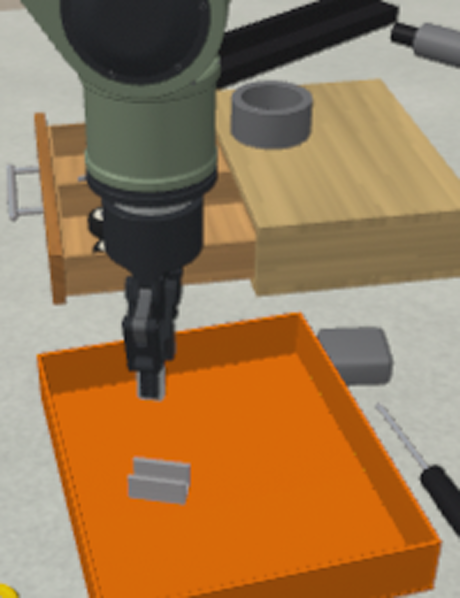

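View pics/b9T.png

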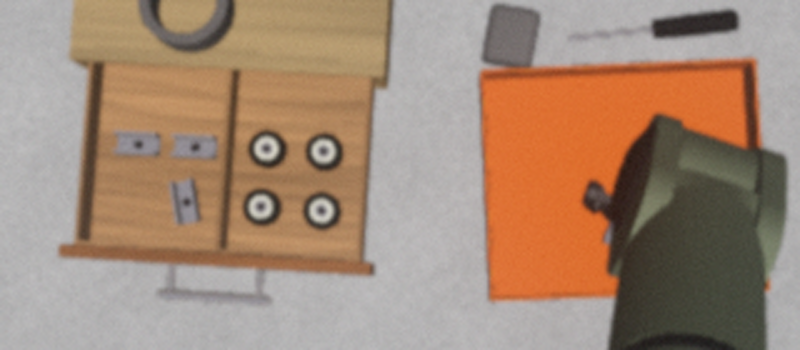

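Emit:
servo_tool --rows '[[[-0.2, -0.4, 3, 0, 0, 0], [0, 0, 3, 0, 0, 0], [0, 0, 3, 0, 0, 0], [0, 0, 0.9, 0, 0, 0], [0, 0, 0, 0, 0, 0]]]'

```text
clock: 48.4
position: [0.4868, -0.2238, 0.0269]
tool_rot: [-3.141, -0.001, 2.77]
force: [0.4, 0.3, 0.9]
grip_width: 0.0453
```

```bash
python3 go.py 0.487 -0.2238 0.0095 158.8
python3 - <<'E'
from h import *
im,f=shot("side"); crop(im,200,220,340,340,5.5,"c1")
E
```

```text
t 48.4 pos [ 0.4868 -0.2238  0.0269] rpy [-180.    -0.   158.7] q [ 0.3   0.69  0.03  1.97 -0.03  0.48  1.55] w 0.0453 F [0.4 0.3 0.9]
shift cm [-0.02  0.01  1.74] turn [-0.  -0.  -0.1]
```

View pics/c1.png

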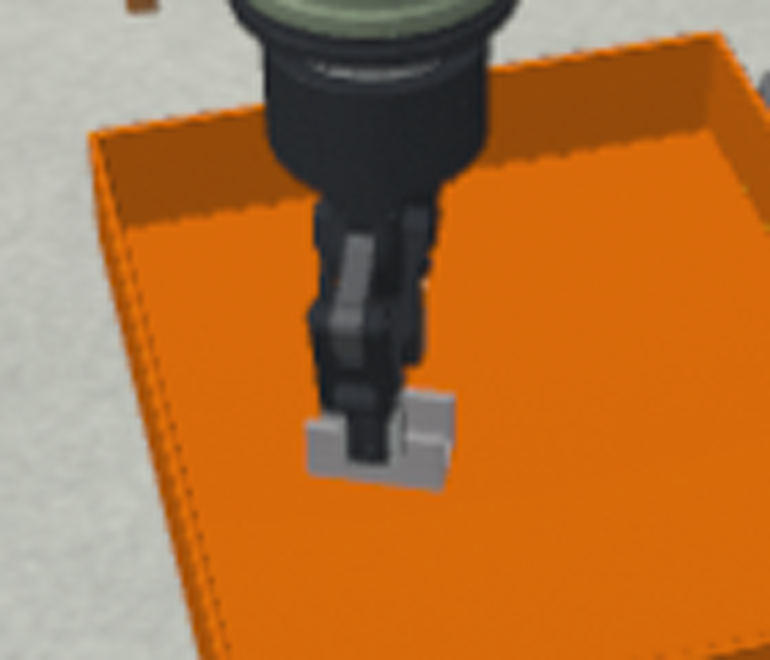

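Emit:
servo_tool --rows '[[[0, 0, 0.9, 0, 0, 0], [0, 0, 0.8, 0, 0, 0], [0, 0, 0, 0, 0, 0]]]'

```text
clock: 48.82
position: [0.4865, -0.2237, 0.0093]
tool_rot: [-3.142, -0.001, 2.771]
force: [0.6, 0.5, 0.7]
grip_width: 0.0452
```

Emit:
servo_tool --rows '[[[0, 0, 0, 0, 0, 0], [0, 0, 0, 0, 0, 0], [0, 0, 0, 0, 0, 0], [0, 0, 0, 0, 0, 0]]]' --grip -1

```text
clock: 49.32
position: [0.487, -0.224, 0.0102]
tool_rot: [-3.142, 0.0, 2.771]
force: [0.0, 1.3, 5.9]
grip_width: 0.0248
```

Emit:
servo_tool --rows '[[[0, 0, -1, 0, 0, 0], [0, 0, -3, 0, 0, 0], [0, 0, -4, 0, 0, 0], [0, 0, -4, 0, 0, 0], [0, 0, 0, 0, 0, 0]]]'

```text
clock: 49.95
position: [0.4882, -0.2245, 0.133]
tool_rot: [3.141, 0.005, 2.771]
force: [0.1, -0.1, -1.6]
grip_width: 0.0248
```

Emit:
servo_tool --rows '[[[0, 0, 0, 0, 0, 10.4], [0, 0, 0, 0, 0, 10.4], [0, 0, 0, 0, 0, 10.4], [0, 0, 0, 0, 0, 10.4], [0, 0, 0, 0, 0, 10.4]]]'

```text
clock: 50.58
position: [0.4865, -0.2237, 0.1294]
tool_rot: [-3.141, -0.0, 1.858]
force: [0.3, 0.2, -1.5]
grip_width: 0.0247
```

Emit:
servo_tool --rows '[[[0, 0, 0, 0, 0, 10.4], [0, 0, 0, 0, 0, 10], [0, 0, 0, 0, 0, 0]]]'

```text
clock: 50.95
position: [0.4866, -0.2236, 0.1294]
tool_rot: [-3.141, 0.0, 1.509]
force: [-0.2, 0.2, -0.3]
grip_width: 0.0248
```

```bash
python3 go.py 0.524 0.351 0.13 86.4; python3 look.py c2
```

```text
t 51.0 pos [ 0.4866 -0.2236  0.1294] rpy [-179.9    0.    86.4] q [ 0.04  0.55  0.39  1.94 -0.31  0.7   0.55] w 0.0248 F [-0.2  0.2 -0.3]
shift cm [57.58  0.17 -0.08] turn [-0.1  0.   0. ]
top 1499.0 [379. 204.] [30.2 81.8] 52.1 [ 0.535 -0.256  0.024]
```

View pics/c2S.png

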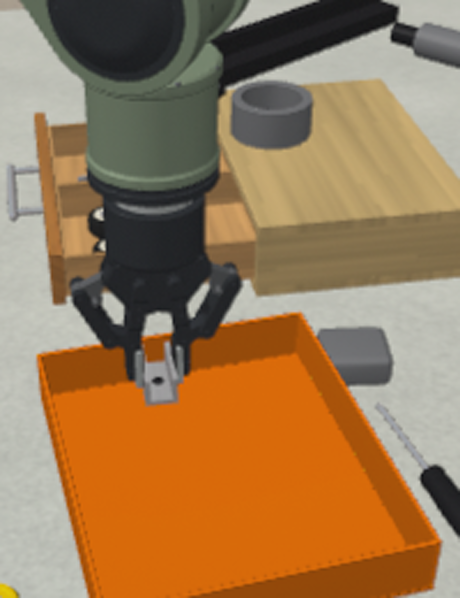

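Emit:
servo_tool --rows '[[[4, 0, 0, 0, 0, 0], [5.4, 0, 0, 0, 0, 0], [5.4, 0, 0, 0, 0, 0], [5.4, 0, 0, 0, 0, 0], [5.4, 0, 0, 0, 0, 0]]]'

```text
clock: 51.68
position: [0.5029, 0.0333, 0.1298]
tool_rot: [3.141, -0.0, 1.511]
force: [0.6, 0.6, -1.1]
grip_width: 0.0246
```

Emit:
servo_tool --rows '[[[5.4, 0, 0, 0, 0, 0], [5.4, 0, 0, 0, 0, 0], [5.4, 0, 0, 0, 0, 0], [5.4, 0, 0, 0, 0, 0], [5.4, 0, 0, 0, 0, 0]]]'

```text
clock: 52.3
position: [0.52, 0.3027, 0.1298]
tool_rot: [-3.141, -0.0, 1.511]
force: [0.9, -0.5, -0.7]
grip_width: 0.0246
```

Emit:
servo_tool --rows '[[[4, 0, 0, 0, 0, 0], [1, 0, 0, 0, 0, 0], [0, 0, 0, 0, 0, 0], [0, 0, 0, 0, 0, 0]]]'

```text
clock: 52.8
position: [0.5236, 0.3494, 0.1299]
tool_rot: [-3.142, 0.001, 1.507]
force: [0.1, -0.9, -0.6]
grip_width: 0.0249
```

```bash
python3 go.py 0.522 0.352 0.027 86.4; python3 look.py c3
```

```text
t 52.8 pos [0.5236 0.3494 0.1299] rpy [-180.     0.    86.3] q [-0.95  0.69  0.42  1.69 -0.35  0.84 -0.45] w 0.0249 F [ 0.1 -0.9 -0.6]
shift cm [ 0.26 -0.17 10.29] turn [-0.   0.  -0.1]
```

View pics/c3S.png

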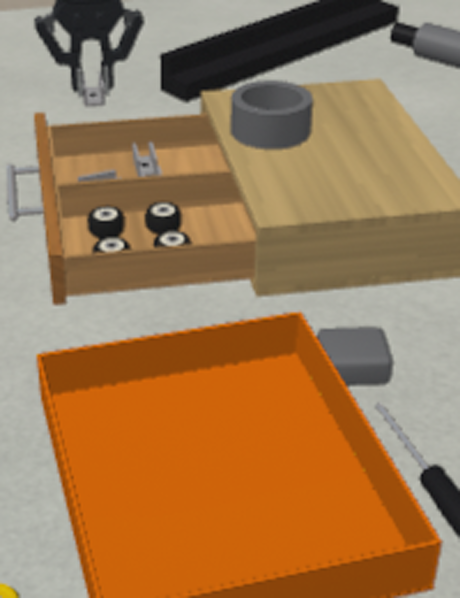

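Emit:
servo_tool --rows '[[[0.1, -0.1, 3, 0, 0, 0], [0, 0, 3, 0, 0, 0], [0, 0, 3, 0, 0, 0], [0, 0, 1, 0, 0, 0], [0, 0, 0, 0, 0, 0]]]'

```text
clock: 53.52
position: [0.5225, 0.3516, 0.03]
tool_rot: [-3.141, 0.0, 1.507]
force: [-0.0, -0.4, -0.5]
grip_width: 0.0247
```

Emit:
servo_tool --rows '[[[0, 0, 0.2, 0, 0, 0], [0, 0, 0, 0, 0, 0], [0, 0, 0.1, 0, 0, 0]]]'

```text
clock: 53.9
position: [0.5226, 0.3522, 0.0273]
tool_rot: [3.141, -0.001, 1.508]
force: [-0.2, 0.3, -0.8]
grip_width: 0.0247
```

Emit:
servo_tool --rows '[[[0, 0, 0, 0, 0, 0], [0, 0, 0, 0, 0, 0], [0, 0, 0, 0, 0, 0], [0, 0, 0, 0, 0, 0]]]' --grip -0.1

```text
clock: 54.4
position: [0.5224, 0.352, 0.0268]
tool_rot: [3.142, 0.0, 1.507]
force: [-0.5, 0.4, -0.7]
grip_width: 0.0386
```

Emit:
servo_tool --rows '[[[0, 0, -2, 0, 0, 0], [0, 0, -4, 0, 0, 0], [0, 0, -4, 0, 0, 0], [0, 0, 0, 0, 0, 0]]]'

```text
clock: 54.9
position: [0.5239, 0.3529, 0.131]
tool_rot: [3.138, -0.004, 1.507]
force: [-0.6, 0.3, 0.4]
grip_width: 0.0385
```

```bash
python3 go.py 0.38 0.246 0.13 86.4
```

```text
t 54.9 pos [0.5239 0.3529 0.131 ] rpy [179.8  -0.2  86.4] q [-0.96  0.69  0.42  1.69 -0.36  0.84 -0.45] w 0.0385 F [-0.6  0.3  0.4]
shift cm [-11.58 -13.68   0.  ] turn [ 0.2 -0.2 -0. ]
```

Emit:
servo_tool --rows '[[[-2.3, -2.3, 0, 0, 0, 0], [-3.4, -3.4, 0, 0, 0, 0], [-3.4, -3.4, 0, 0, 0, 0], [-2.3, -2.3, 0, 0, 0, 0], [0, 0, 0, 0, 0, 0]]]' --grip -0.2

```text
clock: 55.52
position: [0.3999, 0.2442, 0.1274]
tool_rot: [-3.141, -0.0, 1.507]
force: [0.9, 0.8, 0.2]
grip_width: 0.0341
```

Emit:
servo_tool --rows '[[[0, 0, 0, 0, 0, 0], [0, 0, 0, 0, 0, 0]]]'

```text
clock: 55.78
position: [0.4019, 0.2459, 0.1268]
tool_rot: [3.141, -0.0, 1.508]
force: [0.1, 0.5, 1.0]
grip_width: 0.0339
```

```bash
python3 go.py 0.403 0.246 0.042 86.4; python3 look.py c4
python3 - <<'E'
from h import *
im,f=load("top"); crop(im,120,130,300,290,4.4,"c4d")
im,f=load("side"); crop(im,195,90,325,210,6,"c4e")
E
```

```text
t 55.8 pos [0.4019 0.2459 0.1268] rpy [180.   -0.   86.4] q [-1.    0.48  0.43  2.11 -0.34  0.62 -0.4 ] w 0.0339 F [0.1 0.5 1. ]
shift cm [0.01 0.11 8.48] turn [ 0. -0. -0.]
```

View pics/c4d.png

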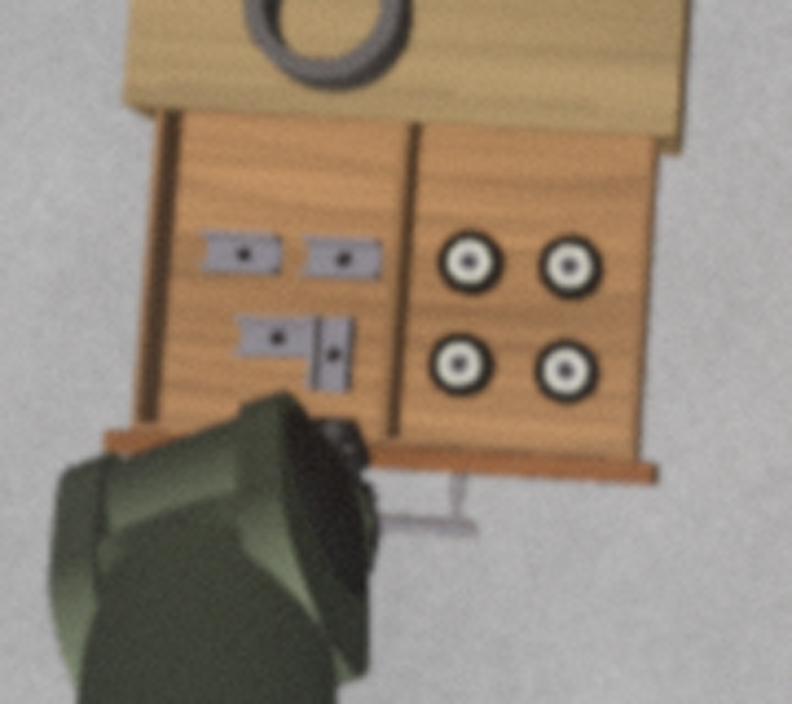

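View pics/c4e.png

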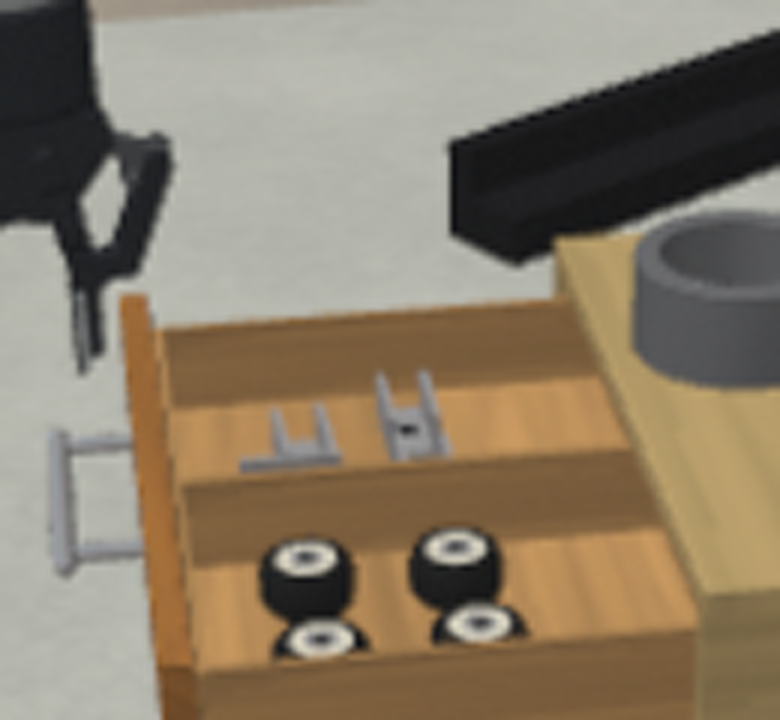

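Emit:
servo_tool --rows '[[[0, 0, 2, 0, 0, 0], [0, 0, 2, 0, 0, 0], [0, 0, 2, 0, 0, 0], [0, 0, 0, 0, 0, 0]]]'

```text
clock: 56.38
position: [0.401, 0.245, 0.0658]
tool_rot: [-3.14, 0.002, 1.507]
force: [-1.2, -0.0, -0.1]
grip_width: 0.0344
```

```bash
python3 go.py 0.403 0.246 0.042 86.4
python3 - <<'E'
from h import *
im,f=shot("side"); crop(im,160,90,290,210,6,"c5")
E
```

```text
t 56.4 pos [0.401  0.245  0.0658] rpy [-1.799e+02  1.000e-01  8.640e+01] q [-0.93  0.59  0.34  2.14 -0.41  0.48 -0.34] w 0.0344 F [-1.2 -0.  -0.1]
shift cm [0.11 0.2  2.38] turn [-0.1  0.1 -0. ]
```

View pics/c5.png

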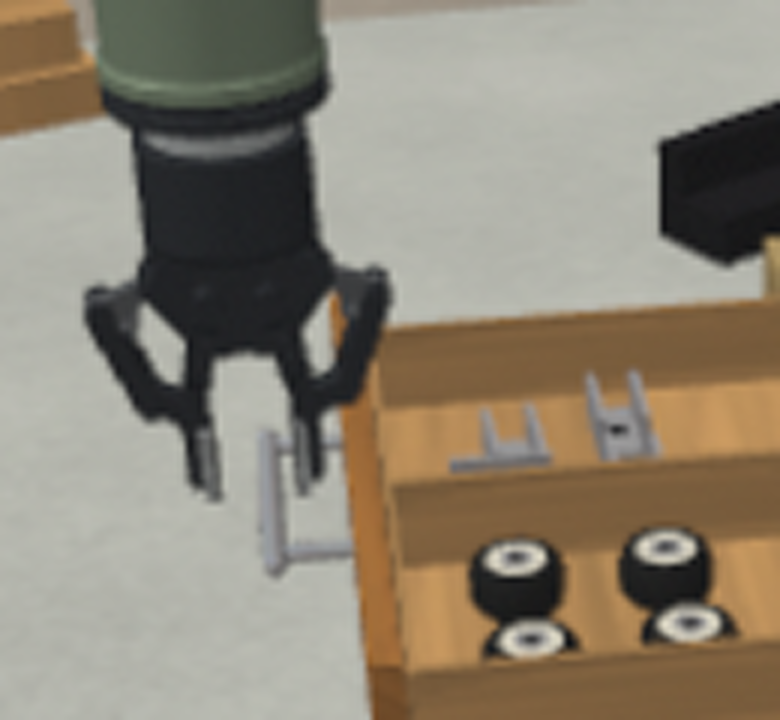

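Emit:
servo_tool --rows '[[[0, 0.2, 0.8, 0, 0, 0], [0, 0, 0.8, 0, 0, 0], [0, 0, 0.7, 0, 0, 0], [0, 0, 0, 0, 0, 0]]]'

```text
clock: 56.92
position: [0.4031, 0.2451, 0.0433]
tool_rot: [-3.141, 0.001, 1.507]
force: [-0.3, 0.1, -0.3]
grip_width: 0.034
```

Emit:
servo_tool --rows '[[[0, 0, 0, 0, 0, 0], [0, 0, 0, 0, 0, 0], [0, 0, 0, 0, 0, 0], [0, 0, 0, 0, 0, 0], [0, 0, 0, 0, 0, 0]]]' --grip -1 --squeeze 40

```text
clock: 57.55
position: [0.4057, 0.2453, 0.0443]
tool_rot: [3.137, -0.001, 1.506]
force: [13.1, -1.8, -10.1]
grip_width: 0.0092
```

Emit:
servo_tool --rows '[[[0, 0.8, 0, 0, 0, 0], [0, 1.2, 0, 0, 0, 0], [0, 1.5, 0, 0, 0, 0], [0, 1.5, 0, 0, 0, 0], [0, 1.5, 0, 0, 0, 0]]]'

```text
clock: 58.18
position: [0.4687, 0.241, 0.0441]
tool_rot: [-3.141, 0.0, 1.507]
force: [-1.9, -1.0, 6.5]
grip_width: 0.0097
```

Emit:
servo_tool --rows '[[[0, 1.5, 0, 0, 0, 0], [0, 1.5, 0, 0, 0, 0], [0, 1.5, 0, 0, 0, 0], [0, 1.5, 0, 0, 0, 0], [0, 1.5, 0, 0, 0, 0]]]'

```text
clock: 58.8
position: [0.5435, 0.236, 0.0442]
tool_rot: [-3.141, 0.0, 1.507]
force: [-3.0, -2.7, 6.7]
grip_width: 0.0094
```

Emit:
servo_tool --rows '[[[0, 1.5, 0, 0, 0, 0], [0, 1.5, 0, 0, 0, 0], [0, 1, 0, 0, 0, 0], [0, 0.7, 0, 0, 0, 0], [0, 0.4, 0, 0, 0, 0]]]'

```text
clock: 59.42
position: [0.5944, 0.2326, 0.0442]
tool_rot: [-3.142, 0.001, 1.507]
force: [-2.1, -4.4, 7.3]
grip_width: 0.0093
```

Emit:
servo_tool --rows '[[[0, 0.5, 0, 0, 0, 0], [0, 0.5, 0, 0, 0, 0], [0, 0.4, 0, 0, 0, 0], [0, 0.3, 0, 0, 0, 0], [0, 0, 0, 0, 0, 0]]]'

```text
clock: 60.05
position: [0.6115, 0.2314, 0.0442]
tool_rot: [3.141, 0.001, 1.507]
force: [0.2, -3.7, 4.1]
grip_width: 0.0094
```

Emit:
servo_tool --rows '[[[0, 0.3, 0, 0, 0, 0], [0, 0.2, 0, 0, 0, 0], [0, 0, 0, 0, 0, 0]]]'

```text
clock: 60.42
position: [0.6154, 0.2312, 0.0442]
tool_rot: [-3.14, 0.001, 1.507]
force: [-6.7, -4.9, 10.8]
grip_width: 0.0096
```

Emit:
servo_tool --rows '[[[0, 0.2, 0, 0, 0, 0], [0, 0.2, 0, 0, 0, 0], [0, 0, 0, 0, 0, 0]]]'

```text
clock: 60.8
position: [0.6155, 0.2312, 0.044]
tool_rot: [-3.132, 0.002, 1.508]
force: [-33.5, -6.6, 33.7]
grip_width: 0.0094
```

Emit:
servo_tool --rows '[[[0, -0.3, 0, 0, 0, 0], [0, 0, 0, 0, 0, 0]]]'

```text
clock: 61.05
position: [0.6154, 0.2312, 0.0442]
tool_rot: [-3.138, 0.001, 1.507]
force: [-13.4, -5.4, 15.8]
grip_width: 0.0094
```

Emit:
servo_tool --rows '[[[0, 0, 0, 0, 0, 0], [0, 0, 0, 0, 0, 0], [0, 0, 0, 0, 0, 0], [0, 0, 0, 0, 0, 0]]]' --grip -0.35

```text
clock: 61.55
position: [0.617, 0.2318, 0.0438]
tool_rot: [3.142, 0.0, 1.508]
force: [-0.5, 0.2, 0.5]
grip_width: 0.0281
```

```bash
python3 go.py 0.6155 0.231 0.12 86.4
python3 - <<'E'
from h import *
im,f=shot("side"); crop(im,230,90,360,210,6,"c6")
E
```

```text
t 61.5 pos [0.617  0.2318 0.0438] rpy [180.    0.   86.4] q [-0.66  0.84  0.34  1.64 -0.38  0.73 -0.21] w 0.0281 F [-0.5  0.2  0.5]
shift cm [-0.09 -0.14 -7.62] turn [ 0.  0. -0.]
```

View pics/c6.png

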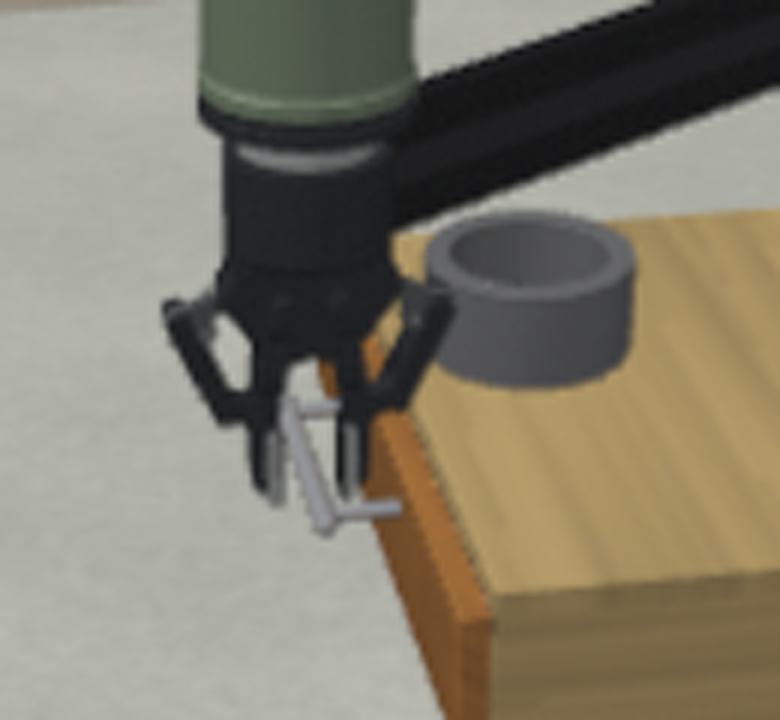

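Emit:
servo_tool --rows '[[[0, -0.15, 0, 0, 0, 0], [0, 0, -2, 0, 0, 0], [0, 0, -3, 0, 0, 0], [0, 0, -3, 0, 0, 0], [0, 0, 0, 0, 0, 0]]]'

```text
clock: 62.22
position: [0.6168, 0.2323, 0.1275]
tool_rot: [3.138, -0.002, 1.507]
force: [-0.8, 0.7, -0.0]
grip_width: 0.0278
```

Emit:
servo_tool --rows '[[[0, -3, 0, 0, 0, 0], [0, -3, 0, 0, 0, 0], [0, 0, 0, 0, 0, 0], [0, 0, 0, 0, 0, 0]]]' --grip -1

```text
clock: 62.72
position: [0.5561, 0.2357, 0.1243]
tool_rot: [3.141, -0.0, 1.507]
force: [0.8, 0.2, 0.5]
grip_width: -0.0001
```

```bash
python3 go.py 0.575 0.233 0.055 86.4
python3 - <<'E'
from h import *
im,f=shot("top","e1"); crop(im,130,50,300,200,4.5,"e1c")
E
```

```text
t 62.7 pos [0.5561 0.2357 0.1243] rpy [180.   -0.   86.4] q [-0.76  0.66  0.39  1.76 -0.34  0.79 -0.27] w -0.0001 F [0.8 0.2 0.5]
shift cm [-0.16  1.9   6.93] turn [ 0. -0. -0.]
```

View pics/e1c.png

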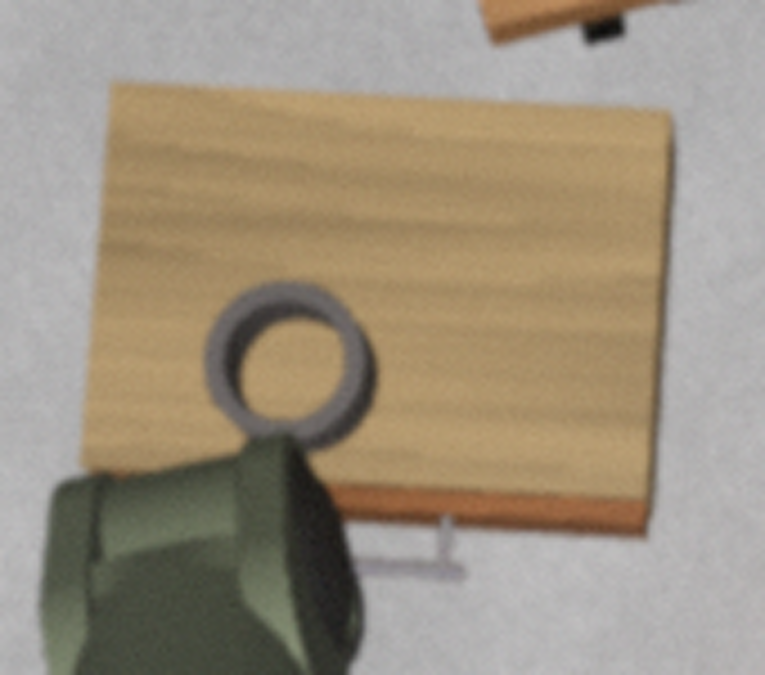

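Emit:
servo_tool --rows '[[[0, 0, 3, 0, 0, 0], [0, 0, 3, 0, 0, 0], [0, 0, 1.5, 0, 0, 0], [0, 1, 0, 0, 0, 0], [0, 1, 0, 0, 0, 0]]]'

```text
clock: 63.4
position: [0.5771, 0.2344, 0.0499]
tool_rot: [3.14, -0.001, 1.507]
force: [0.1, 0.3, -0.0]
grip_width: 0.0
```

Emit:
servo_tool --rows '[[[0, 0.5, 0, 0, 0, 0], [0, 0.5, 0, 0, 0, 0], [0, 0.4, 0, 0, 0, 0], [0, 0, 0, 0, 0, 0]]]'

```text
clock: 63.9
position: [0.5897, 0.2335, 0.0489]
tool_rot: [3.141, -0.0, 1.507]
force: [-0.4, -1.1, 0.6]
grip_width: -0.0001
```

Emit:
servo_tool --rows '[[[0, 0.3, 0, 0, 0, 0], [0, 0.2, 0, 0, 0, 0], [0, 0.2, 0, 0, 0, 0], [0, 0, 0, 0, 0, 0]]]'

```text
clock: 64.4
position: [0.5964, 0.2331, 0.0487]
tool_rot: [-3.141, 0.0, 1.508]
force: [-1.8, 0.6, -0.3]
grip_width: -0.0001
```

Emit:
servo_tool --rows '[[[0, 0.2, 0, 0, 0, 0], [0, 0.2, 0, 0, 0, 0], [0, 0.1, 0, 0, 0, 0], [0, 0, 0, 0, 0, 0]]]'

```text
clock: 64.9
position: [0.5973, 0.2331, 0.0484]
tool_rot: [-3.133, 0.001, 1.508]
force: [-28.7, -1.7, 19.8]
grip_width: 0.0001
```

Firm stop: the drawer is shut. Back off and retreat.

Emit:
servo_tool --rows '[[[0, -1, 0, 0, 0, 0], [0, -3, 0, 0, 0, 0], [0, 0, -4, 0, 0, 0], [0, 0, -5, 0, 0, 0], [0, 0, -4, 0, 0, 0]]]'

```text
clock: 65.53
position: [0.5618, 0.2353, 0.1808]
tool_rot: [3.14, -0.001, 1.507]
force: [-0.6, 0.5, 0.4]
grip_width: -0.0002
```

Emit:
servo_tool --rows '[[[5, -2, 0, 0, 0, 0], [5, -2, 0, 0, 0, 0], [5, -2, 0, 0, 0, 0], [5, -2, 0, 0, 0, 0], [5, -2, 0, 0, 0, 0]]]'

```text
clock: 66.15
position: [0.4769, 0.4929, 0.179]
tool_rot: [3.141, -0.0, 1.507]
force: [0.1, 1.1, -0.2]
grip_width: -0.0
```

Emit:
servo_tool --rows '[[[0, 0, 0, 0, 0, 0], [0, 0, 0, 0, 0, 0]]]'

```text
clock: 66.4
position: [0.4778, 0.4907, 0.1787]
tool_rot: [3.141, 0.0, 1.507]
force: [0.2, -0.5, -0.6]
grip_width: 0.0004
```

```bash
python3 go.py 0.5 0.3 0.2
python3 - <<'E'
from h import *
im2,f2=shot("side","f1s"); im,f=shot("top","f1"); crop(im,130,50,300,200,4.5,"f1c")
a=px2w(f,189.3,176.7,.06)
E
```

```text
t 66.4 pos [0.4778 0.4907 0.1787] rpy [180.    0.   86.4] q [-1.14  0.71  0.43  1.49 -0.33  1.01 -0.69] w 0.0004 F [ 0.2 -0.5 -0.6]
shift cm [-18.89   3.43  -2.12]
```

View pics/f1s.png

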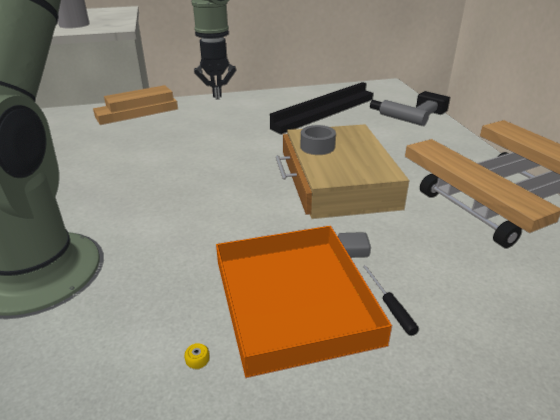

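View pics/f1.png

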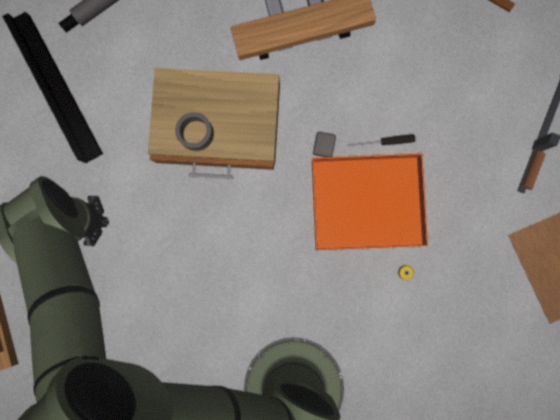

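The final views show an empty bin. The drawer is shut flush, with the handle at about (190–232, 176). The tape roll, screwdriver, tape measure and yellow look-alike are where they started. I'm handing the job in.

```bash
python3 -c "
from workcell import bot
print(bot.job_done())"
```

```text
the job is handed in; nothing more can be done
None
```

The job is handed in. I pulled the drawer to its stop, moved three wheels to the right compartment and three clips to the left, each beside its own kind, then pushed the drawer shut. It took about 66 s of the 210 s allowed.

**Last checks:**
- **Before shutting:** the top view showed four wheels on the right and four clips on the left, counting the two already there.
- **Shutting:** closed fingers pressed the bar until it stopped firmly at about 29 N, with the handle about 21 cm in from its fully open position.
- **After retreating:** the pictures show an empty bin and a flush drawer. The tape roll, screwdriver, tape measure and yellow wheel look unmoved.

**One disagreement:** the last clip did not stay where I set it down. In the next picture it was about 4 cm nearer the divider, touching the clip that was already there, which had turned a little. I don't know whether it was knocked aside or I disturbed it. Both looked flat and in the right compartment, so I left them. I could not see inside the drawer once it was shut.

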